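Light a glass panel from behind for checking

ROBOT

A 7-joint arm with a two-finger parallel gripper is mounted at the origin on the work surface. World frame = base frame: x ahead of the robot, y to its left, z up, the work surface at z = 0. Lengths are in m, angles in rad, forces in N, time in s.
With the tool pointing down it reaches from about 0.4 to 0.875 m from the base axis. Payload 6.5 kg.
Tool frame: the origin (TCP) lies on the centre line of the jaws, within the pads' length; the fingertips stand r.tip_reach ahead of it and the grasp point (between the pads) lies 11 mm behind it (r.tip_reach is the distance from the TCP to the fingertips, in m); z points along the fingers, y is the direction in which the jaws open and shut (so a half turn about z gives the same grasp; the last joint's range is limited). The gripper opens to 88 mm and grips with 3 to 60 N. Pads are 18 mm wide; open, the fingers measure 123 mm over their backs; the gripper's body (75 mm by 187 mm) begins 45 mm behind the grasp point.
Start: joints at [-1.403, 0.536, -0.004, 1.538, 0.003, 1.067, -0.071], TCP at [0.151, 0.632, 0.247] pointing down, gripper open.
Joint ranges: [-2.7, 2.7], [-0.37, 2.16], [-1.27, 1.26], [0.24, 2.4], [-1.31, 4.45], [0.19, 1.91], [-2.76, 2.76]. Speed limits (rad/s): [2.39, 2.39, 3.14, 3.14, 3.14, 3.14, 3.14].

INTERFACE

Orientations are given as a unit quaternion [w, x, y, z].
In Python, from plant import r gives the robot as it stands.
- The arm moves only by the tool send_rows, never from a script. Its argument "motion" is a list of rows, each a list of 4 numbers: the shift along the tool's x, y, z in units of 30 mm (1.0 is 30 mm), then the turn about the tool's z in units of 5 degrees (1.0 is 5 degrees). In form: [[dx, dy, dz, spin], ...]. A call has 1 to 5 rows; each row shifts and turns the commanded pose from where the row before left it, along the tool's axes as they then stand; what a row does not reach is not made up. A row lasts 1/12 s, in which the tool goes at most 41.7 mm and 7.16 degrees, less where a joint would pass 70% of its speed; a pose out of reach is approached as far as the arm can. A call is refused whole if a number of a shift passes 1 or a number of a turn 1, either way. A call with a gripper value outside its range is refused whole. "claw" is the finger opening in mm, from 0 to 88.1, set as the call begins (left out, the last holds). The fingers move at their own pace and stop on an object; the grip force is fixed at half the most. Time passes only in rows, so rows that do not move let the fingers close. It gives the time, the measured TCP pose, the force and the opening at its end, in the units of the state.
- r.get_state(): the state, without advancing time (a new reading comes with each control period).
- r.read_camera(name): name is "scene" or "side" or "wrist"; returns a dict with "image" (400x640x3 uint8, red, green, blue), "fov_y" (degrees; the focal length in pixels is half the picture's height over the tangent of half this angle, whatever the lens; pixels are square), "cx", "cy" (the principal point, pixels), "dist" ([k1, k2, p1, p2, k3] as OpenCV has them; the pictures are not rectified), "position" and "attitude" of the camera in the world; the wrist camera has in their place "tool_from_camera" (4x4, takes a point from camera to tool coordinates, whose origin is the TCP and whose axes are the flange's). Camera axes: x right, y up, looking along -z (the intrinsics and any distortion apply to the point x, -y, -z); pixel columns grow to the right and rows downward; lengths in m; the calibration is good to about 2 mm. A picture is of the moment at which its call begins: read the wrist's pose just before it. There is no depth.
- r.close_job(): hands the job in, once; it reports no verdict.
The state is a dict: "clock": time; "joint_pos": joint angles; "joint_vel": joint speeds; "joint_efforts": joint torques, N m; "tcp_pos": TCP position; "tool_rot": TCP orientation; "wrist_force": force on the tool from outside, world axes, zero at the start; "ft_torque": the same for the moment, N m; "finger_gap": finger opening in m.
Only numpy, scipy, OpenCV 4.12 (cv2) and the standard library are available. Lean on these libraries where they do the work, as an engineer would, in place of code of your own. Each camera call takes 0.05 s, during which the arm holds its last target.

TASK

Lay the standing work lamp down on the bench with its slide switch facing up and let go of it, push the switch on (all the way towards the lamp's top end), then stand the lamp upright, foot down, in the middle of the steel plate of the stand that holds the triangular glass panel, with its light window squarely facing that panel, and let go. Leave the other things on the bench where they are.

Things in the scene. Friction and masses are not known exactly. Their poses are not given: they have to be found in the camera images.
- lamp_center (a point): Centre of the loose work lamp, a grey square stick 46 x 46 mm, 150 mm long, about 0.42 kg. Its axes: z runs from the black rubber foot to the top end, x out of the face with the white light window (32 x 100 mm), -x out of the opposite face, the back, which has the slide switch, y across the two plain parallel sides. Ends are 75 mm, long faces 23 mm from this point.
- lamp: The same lamp; origin in the middle of its foot's underside, same axes. At the start it stands upright on the bench, back roughly towards the robot (within about 35 degrees), switch off. Black cooling ribs mark the 30 mm of its sides next to the top; the ribs are flush. Lamp on bench friction is about 0.6.
- lamp_ridge (a point): Middle of the crest of the small steel ridge of the slide switch, in the middle of the back's width: 20 mm wide (along the lamp's y), 5 mm along the lamp, 4 mm proud of the back face, so 27 mm from the lamp's long axis. When off it is 19 mm from the lamp's centre towards the foot. The flat tab around it is flush. It slides along the lamp's z; same axes as the lamp.
- lamp_switch (a joint): Travel of the switch in m: 0 is off (towards the foot), 0.012 fully on (towards the top). Detent in the middle: about 5 N on the ridge makes it leave either end, and past half-way it snaps over. That is more than the lamp's friction on the bench: unbraced, the lying lamp slides along, unless its top end meets a stop or it is also pressed down.
- batten_face (a point): Wooden stop batten screwed to the middle of the bench, 200 mm long (its y), 30 mm thick (x), 26 mm high; handy to brace the lamp's top end. This point is the middle of its long face nearest the robot, at bench level; x points away from the robot, into the batten. The bench before it, towards the robot, is clear but for the lamp.
- tri_plate (a point): Middle of the upper surface of the square steel plate (100 x 100 mm) on the stand with the TRIANGULAR glass panel, 16 mm above the bench. x points horizontally to that stand's panel and away from the robot (within 0.3 rad of ahead), y along the panel. The stand is fixed; its wooden base reaches 65 mm behind to 135 mm ahead of this point, is 120 mm wide, 12 mm high.
- tri_panel (a point): Point on the triangular panel (apex up and 138 mm above the bench, 125 mm wide at its foot, 7 mm thick), 98 mm from the plate's middle along the stand's x, 90 mm above the bench. It stands in a wooden bar 120 mm long, 83 to 113 mm from the plate's middle, top 30 mm above the bench.
- hexa_plate (a point): Plate middle of the other, alike stand, whose panel is HEXAGONAL (100 mm wide, top 144 mm above the bench): not the one to use. Same sizes and axes as the first. Which stand is on the left and which on the right varies.
- pot: Small terracotta bowl, 84 mm across, 55 mm high, loose; origin under its centre. Leave it.
- jar: Lidded amber jar, 60 mm across, 75 mm high, loose; origin under its centre. Leave it.
- spool: Solder spool standing on end, 60 mm across, 40 mm high, loose; origin under its centre. Leave it.
- brush: Flux brush 160 mm long lying on the bench, loose. Leave it.
- ornament: Flat square glass ornament, 90 mm across its corners, 6 mm high, loose; origin under its centre. Leave it.
- driver: Screwdriver 170 mm long lying on the bench, loose. Leave it.
There are look-alikes about, which are no part of the job. Of the things like the lamp, leave any that is orange or purple; of the rest the larger one is meant.

How it is judged:
On the way, in this order (a step that is already met when the one before it is completed fails the run):
1. the lamp lies on the bench, switch up, still off and let go (angle between lamp_center's own x axis and vertical above 2.99 rad and height (world z) of lamp_center below 0.028 m and value of joint lamp_switch below 0.004 m and contact force between the fingers and lamp below 0.2 N), for 0.2 s.
2. the switch is pushed on while the lamp lies there (value of joint lamp_switch above 0.01 m and angle between lamp_center's own x axis and vertical above 2.8 rad and height (world z) of lamp_center below 0.035 m), for 0.2 s.
At the end, for the whole second after the job is handed in: The switch is on (over 10 of 12 mm); the lamp stands upright and still (within 0.06 rad) on the steel plate of the triangular panel's stand, its axis within 25 mm of the plate's middle, the window facing the panel within 0.3 rad, and it has been released (value of joint lamp_switch above 0.01 m and angle between lamp_center's own z axis and vertical below 0.06 rad and z of lamp_center in the frame of tri_plate between 0.071 and 0.079 m and horizontal distance between lamp_center and tri_plate below 0.025 m and angle between the x axis of lamp_center and the x axis of tri_plate, either way round below 0.3 rad and x of tri_panel in the frame of lamp_center above 0.04 m and linear speed of lamp below 0.02 m/s and angular speed of lamp below 0.1 rad/s and contact force between the fingers and lamp below 0.2 N); the robot touches nothing.
It fails at once if a bystander is moved more than 30 mm (distance of any of pot, jar, spool, brush, ornament, driver from where it was at the start of the episode above 0.03 m).
It also fails if it takes over 72 s, if anything falls off the work surface, if the arm or the gripper's body presses on something with over 40 N, if the wrist force passes 120 N, or if a joint passes its speed limit or range.

## Working session

There is one attempt and no reset: what is moved stays moved. The work goes in short steps, Python scripts to look and compute and a tool call to move; the robot and the scene stay as the last step left them, time stands still between calls to the robot, and variables do not carry over. Pictures are saved under pics/ and viewed, and the job is handed in when it is done.

Besides the shell and the picture viewer there is one more tool, called after "Request:" as a command line: name --pt "numbers of a row" for each row, then --argument value for the rest. send_rows: Moves the arm, as the interface text tells. Its arguments: {"type":"object","properties":{"motion":{"type":"array","items":{"type":"array","items":{"type":"number"}}},"claw":{"type":"number"}},"required":["motion"]}

```bash
mkdir -p pics; ls; python3 - <<'E'
from plant import r
import cv2
print(r.get_state(), r.tip_reach)
for n in("scene","side","wrist"):
    c=r.read_camera(n); cv2.imwrite(f"pics/{n}0.png",c["image"][:,:,::-1]); c.pop("image"); print(n,c)
E
```

```text
pics
{'clock': 0.0, 'joint_pos': array([-1.40318632,  0.53717014, -0.00443319,  1.53886279,  0.00260613,
        1.06727343, -0.07118378]), 'joint_vel': array([ 1.44812987e-05,  2.65284707e-03,  4.16930179e-04, -3.05302764e-04,
        1.02907038e-03,  1.20036309e-04, -3.35379799e-04]), 'joint_efforts': array([ 7.08746556e-04, -5.70979571e+01,  9.91050638e-01, -2.51601255e+01,
       -5.62247867e-02,  1.79883552e-02,  1.61226617e-04]), 'tcp_pos': array([0.15047833, 0.63173249, 0.24584056]), 'tool_rot': array([-3.29795041e-05,  1.16595936e-01,  9.93179067e-01, -8.53364741e-04]), 'wrist_force': array([0.43471588, 0.90516677, 0.47187578]), 'ft_torque': array([-0.08857491, -0.00768241, -0.01456854]), 'finger_gap': 0.08811490409954627} 0.008
scene {'fov_y': 53.795796208581976, 'cx': 318.5127506346972, 'cy': 201.08451637619405, 'dist': array([0.0013313, 0.       , 0.       , 0.       , 0.       ]), 'position': array([ 1.18234004, -0.31857762,  0.93448456]), 'attitude': array([0.80718882, 0.28360188, 0.16929962, 0.489238  ])}
side {'fov_y': 49.550966161971246, 'cx': 316.18309844328496, 'cy': 209.43911228826, 'dist': array([-0.12153716,  0.        ,  0.        ,  0.        ,  0.        ]), 'position': array([0.30208269, 0.84879631, 0.77666441]), 'attitude': array([-0.14009787, -0.05711594,  0.43700019,  0.88664604])}
wrist {'fov_y': 59.39033787898464, 'cx': 321.51003336309407, 'cy': 198.20364037945478, 'dist': array([-0.05889574,  0.        ,  0.        ,  0.        ,  0.        ]), 'tool_from_camera': array([[ 2.36989121e-04,  9.58814518e-01,  2.84032858e-01,
         7.25674899e-02],
       [ 9.99999843e-01, -3.71592094e-04,  4.20017639e-04,
         6.21823947e-05],
       [ 5.08263375e-04,  2.84032714e-01, -9.58814455e-01,
        -1.37834228e-01],
       [ 0.00000000e+00,  0.00000000e+00,  0.00000000e+00,
         1.00000000e+00]])}
```

View pics/scene0.png

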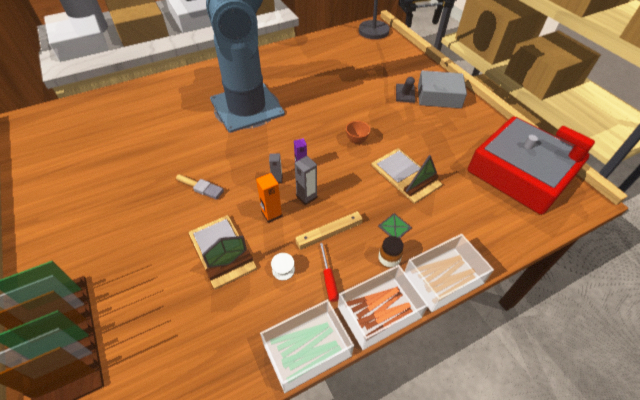

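View pics/side0.png

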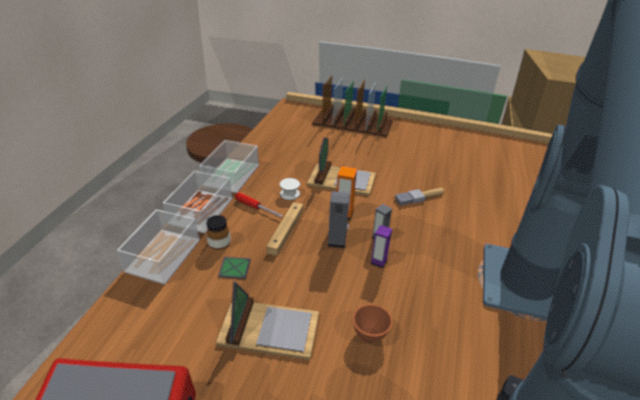

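View pics/wrist0.png

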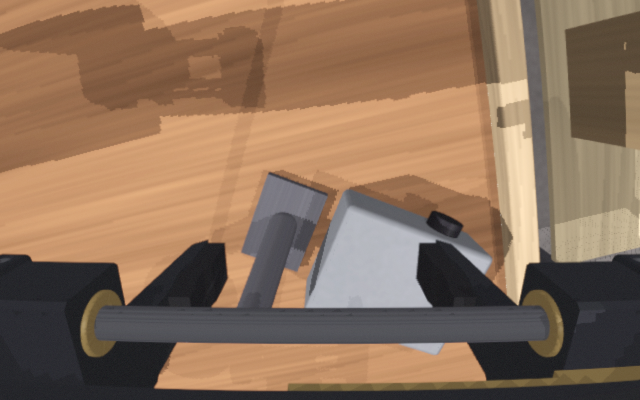

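```bash
cat > h.py <<'E'
import numpy as np, cv2
from scipy.spatial.transform import Rotation as R
def rq(q): return R.from_quat([q[1],q[2],q[3],q[0]]).as_matrix()
def cam(r,n,save=None):
    s=r.get_state(); c=r.read_camera(n); im=c["image"]
    f=200/np.tan(np.radians(c["fov_y"]/2)); K=np.array([[f,0,c["cx"]],[0,f,c["cy"]],[0,0,1]])
    if n=="wrist":
        T=np.eye(4);T[:3,:3]=rq(s["tool_rot"]);T[:3,3]=s["tcp_pos"];T=T@c["tool_from_camera"];Rc=T[:3,:3];p=T[:3,3]
    else: Rc=rq(c["attitude"]);p=c["position"]
    C=dict(K=K,d=c["dist"],R=Rc,p=p)
    if save: cv2.imwrite(f"pics/{save}.png",im[:,:,::-1])
    return im,C
def px(C,uv,z):
    u=cv2.undistortPoints(np.array([[uv]],float),C["K"],C["d"])[0,0]
    d=C["R"]@np.array([u[0],-u[1],-1.]); return C["p"]+d*(z-C["p"][2])/d[2]
def proj(C,P):
    P=np.atleast_2d(P).astype(float); q=(P-C["p"])@C["R"]; q=q*[1,-1,-1]
    return cv2.projectPoints(q,np.zeros(3),np.zeros(3),C["K"],C["d"])[0][:,0]
def crop(im,box,k,name):
    x0,y0,x1,y1=box; a=cv2.resize(im[y0:y1,x0:x1],None,fx=k,fy=k,interpolation=cv2.INTER_CUBIC); cv2.imwrite(f"pics/{name}.png",a[:,:,::-1])
E
python3 - <<'E'
from h import *
a=cv2.imread("pics/scene0.png")[:,:,::-1]; crop(a,(240,120,450,270),3.8,"sc1")
a=cv2.imread("pics/side0.png")[:,:,::-1]; crop(a,(210,150,410,360),2.8,"sd1")
E
```

```text
(no output)
```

View pics/sc1.png

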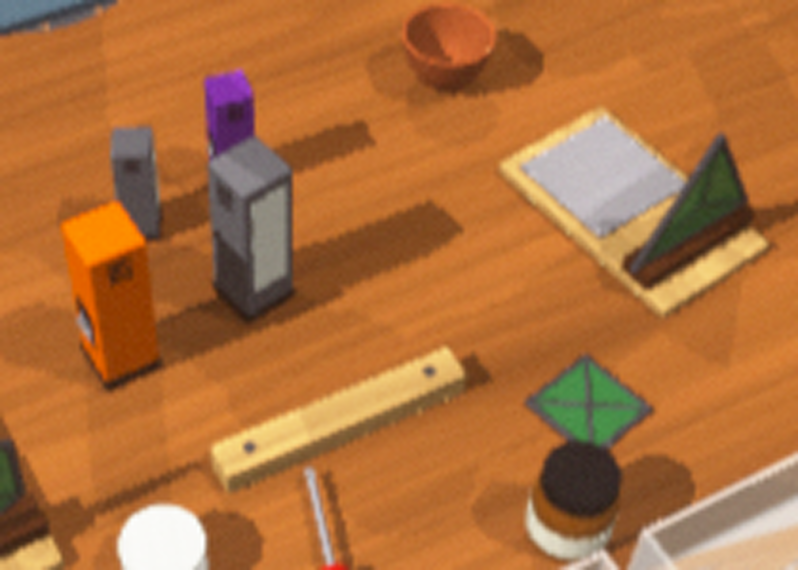

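View pics/sd1.png

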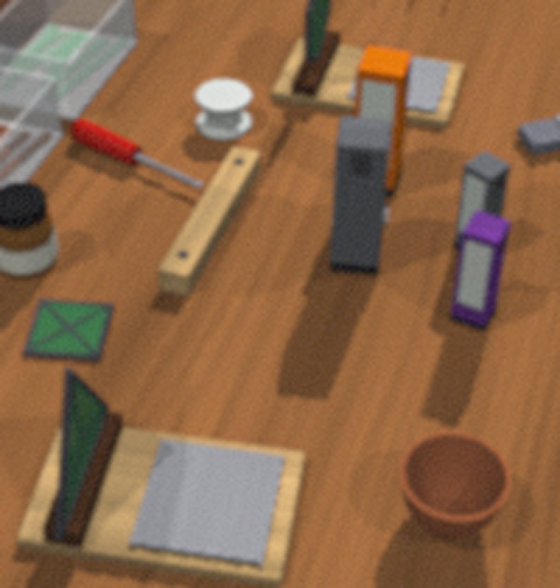

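```bash
cat > m0.py <<'E'
from h import *
from plant import r
im,C=cam(r,"scene"); im2,D=cam(r,"side")
def S(x,y,z): return px(C,(240+x/3.8,120+y/3.8),z).round(4)
def T(x,y,z): return px(D,(210+x/2.8,150+y/2.8),z).round(4)
print("lamp top scene"); 
for p in [(210,173),(252,138),(292,168),(250,202)]: print(S(*p,.15))
print("lamp top side"); 
for p in [(337,148),(341,118),(392,120),(387,154)]: print(T(*p,.15))
print("lamp foot scene");
for p in [(216,292),(252,319),(294,293)]: print(S(*p,0))
print("lamp foot side");
for p in [(332,266),(377,270)]: print(T(*p,0))
print("batten top scene")
for p in [(213,448),(447,347),(466,376),(232,487)]: print(S(*p,.026 if p[0]!=232 else 0))
print("batten top side")
for p in [(258,152),(190,278),(236,148),(163,272)]: print(T(*p,.026))
print("plate scene")
for p in [(520,168),(601,114),(688,183),(601,237)]: print(S(*p,.016))
print("plate side")
for p in [(167,438),(284,453),(264,564),(131,545)]: print(T(*p,.016))
print("base scene corners")
for p in [(498,166),(600,108),(770,240),(664,305)]: print(S(*p,.012))
print("orange top",[S(*p,.15) for p in [(62,222),(112,203),(146,240),(97,266)]])
print("orange foot",[S(*p,0) for p in [(80,360),(110,388),(160,360)]])
print("purple foot side",[T(*p,0) for p in [(453,316),(487,326)]],"smallgrey foot",[S(*p,0) for p in [(118,205),(150,237)]])
print("pot",S(450,60,.0),"ornament",S(588,403,.006))
print("tri panel foot bar", [S(*p,.03) for p in [(628,268),(752,205)]], "apex",S(722,137,.138),T(68,375,.138))
E
python3 m0.py
```

```text
lamp top scene
[ 0.4898 -0.0241  0.15  ]
[0.472  0.0187 0.15  ]
[0.5126 0.0307 0.15  ]
[ 0.5285 -0.0111  0.15  ]
lamp top side
[0.5067 0.0352 0.15  ]
[ 0.5155 -0.009   0.15  ]
[ 0.4716 -0.0209  0.15  ]
[0.4637 0.0294 0.15  ]
lamp foot scene
[ 0.4787 -0.0204  0.    ]
[ 0.5168 -0.0071  0.    ]
[0.5086 0.0348 0.    ]
lamp foot side
[ 0.5091  0.0215 -0.    ]
[0.4671 0.0133 0.    ]
batten top scene
[ 0.6283 -0.0936  0.026 ]
[0.6279 0.1037 0.026 ]
[0.6578 0.1022 0.026 ]
[ 0.6493 -0.0895  0.    ]
batten top side
[ 0.6221 -0.0928  0.026 ]
[0.6193 0.1059 0.026 ]
[ 0.6458 -0.0919  0.026 ]
[0.6454 0.1064 0.026 ]
plate scene
[0.4873 0.262  0.016 ]
[0.4648 0.3607 0.016 ]
[0.5671 0.378  0.016 ]
[0.5833 0.2782 0.016 ]
plate side
[0.5731 0.2764 0.016 ]
[0.48   0.2611 0.016 ]
[0.4624 0.3633 0.016 ]
[0.5603 0.379  0.016 ]
base scene corners
[0.4736 0.2492 0.012 ]
[0.455  0.3672 0.012 ]
[0.6472 0.4019 0.012 ]
[0.6628 0.2839 0.012 ]
orange top [array([ 0.4848, -0.1366,  0.15  ]), array([ 0.4843, -0.0984,  0.15  ]), array([ 0.5273, -0.0912,  0.15  ]), array([ 0.5334, -0.1306,  0.15  ])]
orange foot [array([ 0.4915, -0.1435,  0.    ]), array([ 0.5268, -0.1334,  0.    ]), array([ 0.5201, -0.0885,  0.    ])]
purple foot side [array([0.3859, 0.0512, 0.    ]), array([0.3539, 0.0541, 0.    ])] smallgrey foot [array([ 0.3553, -0.0527, -0.    ]), array([ 0.4005, -0.0435,  0.    ])]
pot [0.3297 0.2899 0.    ] ornament [0.7103 0.18   0.006 ]
tri panel foot bar [array([0.6292, 0.2694, 0.03  ]), array([0.6206, 0.399 , 0.03  ])] apex [0.6223 0.3369 0.138 ] [0.617  0.3382 0.138 ]
```

```bash
cat > w.py <<'E'
# usage: w.py x y z yaw_deg -> offsets in tool units from current pose
import sys
from h import *
from plant import r
s=r.get_state(); M=rq(s["tool_rot"]); t=s["tcp_pos"]
yaw=np.degrees(np.arctan2(-M[1,0],-M[0,0]))
print("clock",round(s["clock"],2),"tcp",t.round(4),"yaw",yaw.round(2),"tilt",np.degrees(np.arccos(-M[2,2])).round(2),"gap",round(s["finger_gap"]*1e3,1),"F",s["wrist_force"].round(2),"q",s["joint_pos"].round(2))
if len(sys.argv)>4:
    x,y,z,yw=map(float,sys.argv[1:5]); d=M.T@(np.array([x,y,z])-t)/.03
    print("now axes units",d.round(2),"spin units",round(-(yw-yaw)/5,2))
    a=np.radians(yw); d2=np.array([[-np.cos(a),-np.sin(a),0],[-np.sin(a),np.cos(a),0],[0,0,-1]])@(np.array([x,y,z])-t)/.03
    print("target-yaw axes units",d2.round(2))
E
python3 w.py .46 .02 .27 15
```

```text
clock 0.25 tcp [0.1505 0.632  0.2463] yaw -13.39 tilt 0.05 gap 88.0 F [-0.38 -0.08 -0.51] q [-1.4   0.54 -0.    1.54  0.    1.07 -0.07]
now axes units [-14.76 -17.46  -0.77] spin units -5.68
target-yaw axes units [ -4.68 -22.38  -0.79]
```

Request:
send_rows --pt "0 -0.5 -0.2 -1" --pt "0 -0.8 -0.2 -1" --pt "0 -0.8 -0.2 -1" --pt "0 -0.8 -0.2 -1" --pt "0 -0.8 0 -1"

```text
clock: 0.67
tcp_pos: [0.1451, 0.5217, 0.2717]
tool_rot: [0.0, -0.104, 0.995, 0.001]
wrist_force: [1.1, -0.5, 0.6]
finger_gap: 0.0882
```

```bash
python3 w.py .46 .02 .27 15
```

```text
clock 0.67 tcp [0.1451 0.5217 0.2717] yaw 11.91 tilt 0.09 gap 88.2 F [ 1.06 -0.46  0.61] q [-1.3   0.33 -0.11  1.8   0.04  1.02  0.36]
now axes units [ -6.82 -18.53   0.03] spin units -0.62
target-yaw axes units [ -5.81 -18.87   0.06]
```

Request:
send_rows --pt "-1 -0.6 0 -0.5" --pt "-1 -0.8 0 0" --pt "-1 -0.8 0 0" --pt "-1 -0.8 0 0" --pt "-0.7 -1 0 0"

```text
clock: 1.08
tcp_pos: [0.3136, 0.4384, 0.2709]
tool_rot: [0.001, -0.123, 0.992, 0.001]
wrist_force: [0.4, 0.1, 0.8]
finger_gap: 0.0883
```

Request:
send_rows --pt "-0.7 -1 0 0" --pt "-0.5 -1 0 0" --pt "-0.3 -1 0 0" --pt "0 -1 0 0" --pt "0 -1 0 0"

```text
clock: 1.5
tcp_pos: [0.3921, 0.3026, 0.2706]
tool_rot: [0.0, -0.122, 0.992, -0.0]
wrist_force: [-0.1, 0.1, 0.5]
finger_gap: 0.0883
```

Request:
send_rows --pt "0 -1 0 0" --pt "0 -1 0 0" --pt "0 -1 0 0" --pt "0 -1 0 0" --pt "0 -1 0 0"

```text
clock: 1.92
tcp_pos: [0.428, 0.1573, 0.2709]
tool_rot: [0.0, -0.123, 0.992, 0.0]
wrist_force: [0.4, 0.2, 0.7]
finger_gap: 0.0879
```

```bash
python3 w.py .46 .02 .27 15
```

```text
clock 1.92 tcp [0.428  0.1573 0.2709] yaw 14.11 tilt 0.02 gap 87.9 F [0.44 0.24 0.67] q [-0.57  0.17  0.14  2.01 -0.03  0.96  1.4 ]
now axes units [ 0.08 -4.7   0.03] spin units -0.18
target-yaw axes units [ 0.15 -4.7   0.03]
```

Request:
send_rows --pt "0 -1 0 0" --pt "0 -1 0 0" --pt "0 -1 0 0" --pt "0 -1 0 0" --pt "0 -0.5 0 0"

```text
clock: 2.33
tcp_pos: [0.4613, 0.024, 0.271]
tool_rot: [0.0, -0.121, 0.993, -0.001]
wrist_force: [-0.1, 0.1, 0.3]
finger_gap: 0.0881
```

Request:
send_rows --pt "0 0 0 0" --pt "0 0 0 0"

```text
clock: 2.5
tcp_pos: [0.4608, 0.0275, 0.2707]
tool_rot: [0.0, -0.122, 0.993, 0.0]
wrist_force: [-0.1, 0.8, 0.8]
finger_gap: 0.0883
```

```bash
python3 - <<'E'
from h import *
from plant import r
im,C=cam(r,"wrist","w1")
E
python3 w.py .46 .02 .27 15
```

```text
clock 2.55 tcp [0.4606 0.0286 0.2707] yaw 14.12 tilt 0.03 gap 88.1 F [-0.15  0.23  0.47] q [-0.37  0.18  0.24  2.   -0.05  0.96  1.71]
now axes units [ 0.09 -0.27  0.02] spin units -0.18
target-yaw axes units [ 0.09 -0.27  0.02]
```

View pics/w1.png

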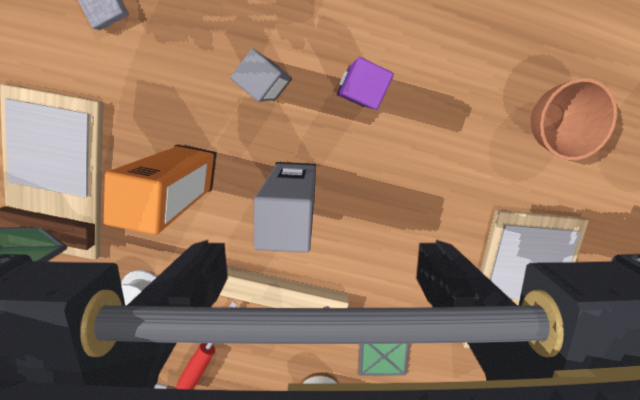

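```bash
python3 - <<'E'
from h import *
a=cv2.imread("pics/w1.png")[:,:,::-1]; crop(a,(230,140,350,270),4.5,"w1c")
E
```

```text
(no output)
```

View pics/w1c.png

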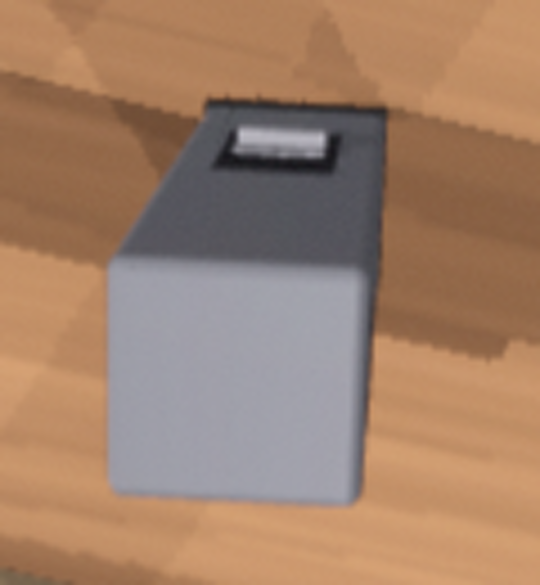

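```bash
python3 - <<'E'
from h import *
from plant import r
im,C=cam(r,"wrist")
W=lambda x,y,z: px(C,(230+x/4.5,140+y/4.5),z)
P=[W(*p,.15)[:2] for p in [(110,257),(372,266),(359,503),(110,493)]]
P=np.array(P);print(P.round(4),P.mean(0))
F=[W(*p,.0)[:2] for p in [(205,102),(386,110)]];print(np.array(F).round(4))
for a,b in[(0,3),(1,2)]: d=P[b]-P[a];print(np.linalg.norm(d),np.degrees(np.arctan2(d[1],d[0])))
for a,b in[(0,1),(3,2)]: d=P[b]-P[a];print(np.linalg.norm(d),np.degrees(np.arctan2(-d[0],d[1])))
E
python3 w.py .495 .007 .20 17
```

```text
[[ 0.4762 -0.021 ]
 [ 0.4668  0.0229]
 [ 0.5105  0.0311]
 [ 0.5196 -0.0126]] [0.49327093 0.0050898 ]
[[ 0.4783 -0.0232]
 [ 0.4688  0.0234]]
0.04413417033799776 10.935837629398106
0.044402251384016295 10.707845897088712
0.04484574866045576 12.088464045267287
0.04466449451021024 11.749646440648792
clock 2.6 tcp [0.4606 0.0291 0.2707] yaw 14.2 tilt 0.03 gap 88.4 F [0.32 0.12 0.52] q [-0.37  0.18  0.24  2.   -0.05  0.96  1.71]
now axes units [-0.93 -1.    2.35] spin units -0.56
target-yaw axes units [-0.88 -1.04  2.36]
```

Request:
send_rows --pt "0 -0.4 0.3 0.54" --pt "-0.3 -0.4 0.7 0" --pt "-0.6 -0.2 0.7 0" --pt "0 0 0 0" --pt "0 0 0 0"

```text
clock: 3.02
tcp_pos: [0.493, 0.0039, 0.2184]
tool_rot: [-0.002, -0.099, 0.995, -0.0]
wrist_force: [0.5, -0.8, 0.3]
finger_gap: 0.0878
```

```bash
python3 w.py .4945 .005 .126 11.5
```

```text
clock 3.02 tcp [0.493  0.0039 0.2184] yaw 11.35 tilt 0.18 gap 87.8 F [ 0.51 -0.79  0.32] q [-0.32  0.31  0.26  1.98 -0.1   0.86  1.77]
now axes units [-0.07  0.03  3.08] spin units -0.03
target-yaw axes units [-0.06  0.03  3.08]
```

Request:
send_rows --pt "0 0 0.8 0" --pt "-0.05 0 0.8 0" --pt "0 0 0.8 0" --pt "0 0 0.7 0" --pt "0 0 0 0"

```text
clock: 3.43
tcp_pos: [0.4926, 0.0047, 0.1246]
tool_rot: [-0.003, -0.1, 0.995, 0.0]
wrist_force: [0.1, 1.2, -0.2]
finger_gap: 0.0881
```

```bash
python3 - <<'E'
from h import *
from plant import r
im,C=cam(r,"wrist","w2"); im,C=cam(r,"scene"); crop(im,(220,80,420,260),3,"s2")
E
python3 w.py .4945 .005 .126 11.5
```

```text
clock 3.53 tcp [0.4949 0.0045 0.1275] yaw 11.41 tilt 0.02 gap 88.3 F [-0.74  0.35 -0.19] q [-0.28  0.46  0.22  2.04 -0.16  0.65  1.82]
now axes units [0.01 0.02 0.05] spin units -0.02
target-yaw axes units [0.01 0.02 0.05]
```

View pics/w2.png

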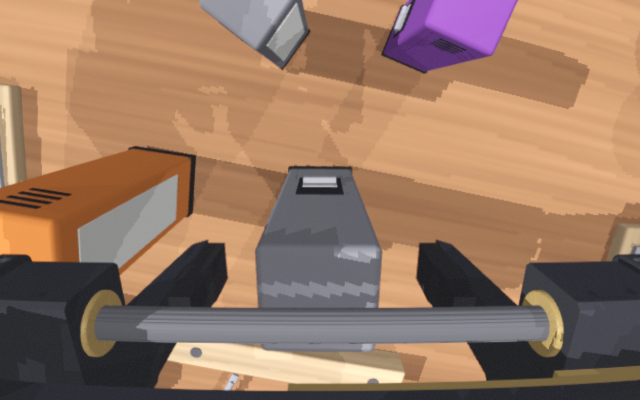

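View pics/s2.png

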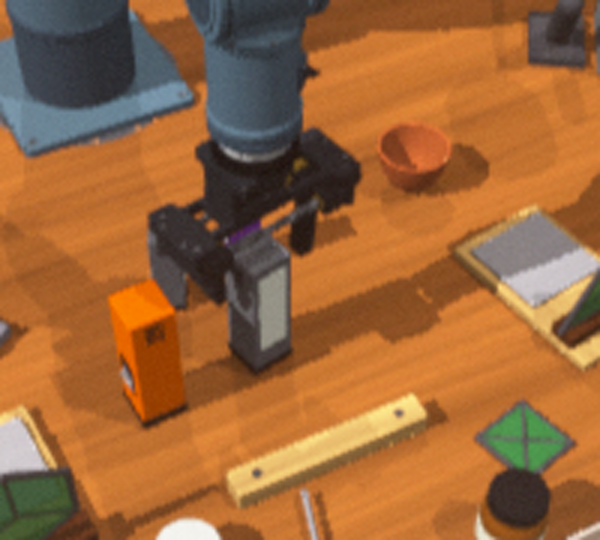

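Request:
send_rows --pt "0 0 0.05 0" --pt "0 0 0 0" --pt "0 0 0 0" --pt "0 0 0 0" --pt "0 0 0 0" --claw 30

```text
clock: 3.95
tcp_pos: [0.4955, 0.0042, 0.1258]
tool_rot: [0.0, -0.099, 0.995, 0.0]
wrist_force: [0.4, 1.4, -0.4]
finger_gap: 0.0568
```

Request:
send_rows --pt "0 0 0 0" --pt "0 0 0 0" --pt "0 0 0 0" --pt "0 0 -0.2 0" --pt "0 0 -0.2 0"

```text
clock: 4.37
tcp_pos: [0.4943, 0.0041, 0.137]
tool_rot: [-0.001, -0.099, 0.995, -0.0]
wrist_force: [-0.5, -0.1, -4.6]
finger_gap: 0.046
```

```bash
python3 w.py .44 .04 .14 0
```

```text
clock 4.37 tcp [0.4943 0.0041 0.137 ] yaw 11.41 tilt 0.13 gap 46.0 F [-0.48 -0.14 -4.61] q [-0.28  0.45  0.23  2.04 -0.16  0.68  1.82]
now axes units [ 1.54  1.53 -0.1 ] spin units 2.28
target-yaw axes units [ 1.81  1.2  -0.1 ]
```

Request:
send_rows --pt "0.3 0.3 0 0.6" --pt "0.5 0.3 0 0.6" --pt "0.5 0.3 0 0.6" --pt "0.4 0.3 0 0.5" --pt "0 0 0 0"

```text
clock: 4.78
tcp_pos: [0.437, 0.0354, 0.137]
tool_rot: [-0.002, 0.001, 1.0, 0.0]
wrist_force: [-1.4, -0.2, -3.8]
finger_gap: 0.0459
```

Request:
send_rows --pt "0 0 0 0" --pt "0 0 0 0"

```text
clock: 4.95
tcp_pos: [0.4411, 0.0338, 0.1376]
tool_rot: [0.001, 0.0, 1.0, -0.0]
wrist_force: [0.5, -0.2, -4.6]
finger_gap: 0.0456
```

```bash
python3 - <<'E'
from h import *
from plant import r
im,C=cam(r,"wrist","w3"); im,C=cam(r,"side"); crop(im,(230,120,430,270),3.5,"d3")
E
python3 w.py .44 .04 .126 0
```

```text
clock 5.05 tcp [0.4412 0.0335 0.1375] yaw -0.1 tilt 0.06 gap 45.6 F [-0.37 -1.11 -3.15] q [-0.41  0.37  0.28  2.17 -0.17  0.62  1.56]
now axes units [0.04 0.22 0.38] spin units -0.02
target-yaw axes units [0.04 0.22 0.38]
```

View pics/w3.png

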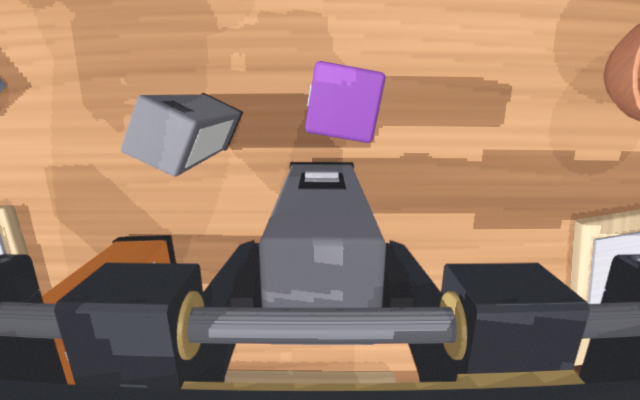

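View pics/d3.png

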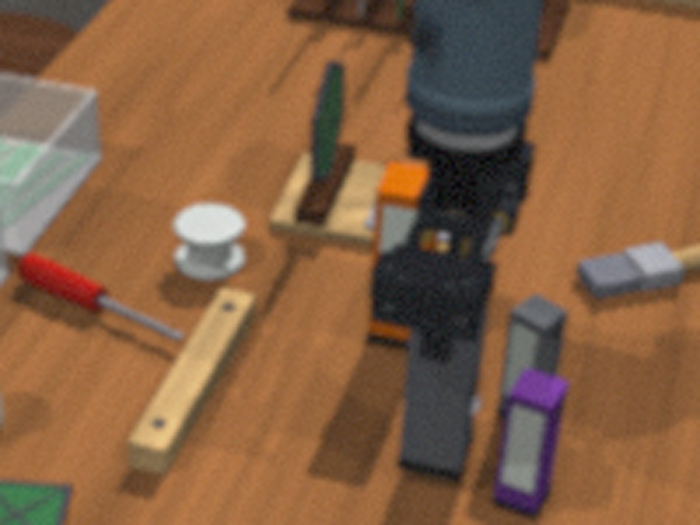

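```bash
python3 - <<'E'
import numpy as np
h=.137
th=np.radians(np.arange(0,91,7.5)); x=-.023*np.cos(th)+h*np.sin(th); z=.023*np.sin(th)+h*np.cos(th)
for t,a,b,c,d in zip(np.degrees(th)[1:],-np.diff(x)/.03,-np.diff(z)/.03,x[1:]+.023,z[1:]-.011): print(t,a.round(2),b.round(2),"G dx",c.round(4),"tcp z",d.round(4))
E
```

```text
7.499999999999999 -0.6 -0.06 G dx 0.0181 tcp z 0.1278
14.999999999999998 -0.61 0.02 G dx 0.0362 tcp z 0.1273
22.5 -0.6 0.1 G dx 0.0542 tcp z 0.1244
29.999999999999996 -0.58 0.17 G dx 0.0716 tcp z 0.1191
37.5 -0.55 0.25 G dx 0.0882 tcp z 0.1117
45.0 -0.52 0.32 G dx 0.1036 tcp z 0.1021
52.50000000000001 -0.47 0.38 G dx 0.1177 tcp z 0.0906
59.99999999999999 -0.42 0.44 G dx 0.1301 tcp z 0.0774
67.5 -0.35 0.49 G dx 0.1408 tcp z 0.0627
75.0 -0.29 0.53 G dx 0.1494 tcp z 0.0467
82.5 -0.21 0.57 G dx 0.1558 tcp z 0.0297
90.0 -0.14 0.59 G dx 0.16 tcp z 0.012
```

Request:
send_rows --pt "0.2 0 0.2 0" --pt "0 0 0.2 0" --pt "0 0 0 0" --pt "0 0 0 0"

```text
clock: 5.38
tcp_pos: [0.434, 0.0337, 0.1247]
tool_rot: [-0.0, 0.001, 1.0, -0.0]
wrist_force: [0.5, 0.9, -4.2]
finger_gap: 0.0461
```

```bash
python3 w.py .436 .034 .126 0
```

```text
clock 5.38 tcp [0.434  0.0337 0.1247] yaw -0.11 tilt 0.04 gap 46.1 F [ 0.48  0.86 -4.25] q [-0.41  0.39  0.27  2.19 -0.19  0.58  1.57]
now axes units [-0.07  0.01 -0.04] spin units -0.02
target-yaw axes units [-0.07  0.01 -0.04]
```

Request:
send_rows --pt "0 0 0.05 0" --pt "0 0 0.05 0" --pt "0 0 0 0" --pt "0 0 0 0"

```text
clock: 5.72
tcp_pos: [0.4362, 0.0338, 0.1243]
tool_rot: [0.002, 0.001, 1.0, 0.001]
wrist_force: [-5.3, -1.8, 29.7]
finger_gap: 0.0456
```

Request:
send_rows --pt "-0.3 0 0 0" --pt "-0.3 0 0 0" --pt "-0.3 0 0 0" --pt "0 0 0 0"

```text
clock: 6.05
tcp_pos: [0.4643, 0.0338, 0.1235]
tool_rot: [0.002, 0.001, 1.0, 0.0]
wrist_force: [-0.3, -0.8, 15.1]
finger_gap: 0.046
```

```bash
python3 - <<'E'
from h import *
from plant import r
im,C=cam(r,"wrist","w4"); im,C=cam(r,"side"); crop(im,(230,120,430,270),3.5,"d4")
E
python3 w.py .44 .04 .126 0
```

```text
clock 6.15 tcp [0.4638 0.0338 0.1236] yaw -0.12 tilt 0.25 gap 45.9 F [ 0.24 -0.2  13.96] q [-0.39  0.43  0.27  2.12 -0.19  0.61  1.58]
now axes units [ 0.79  0.2  -0.08] spin units -0.02
target-yaw axes units [ 0.79  0.21 -0.08]
```

View pics/w4.png

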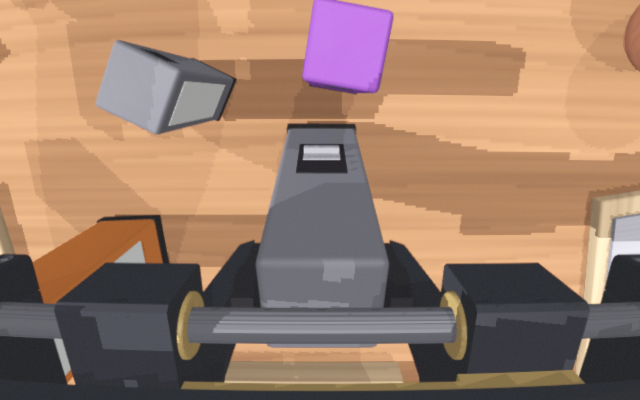

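View pics/d4.png

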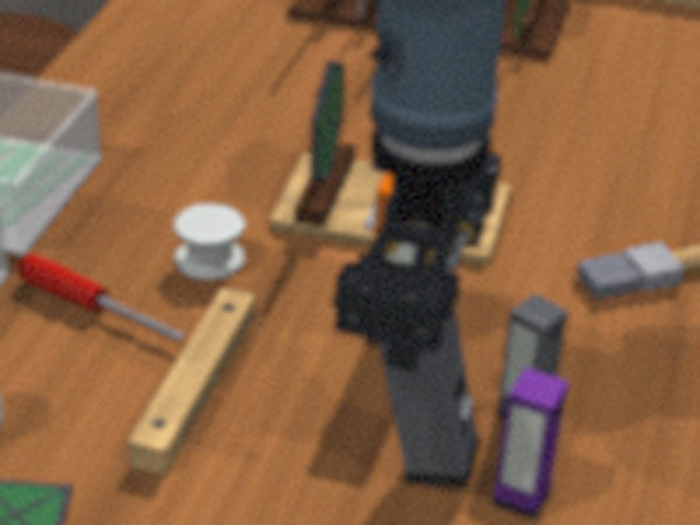

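Request:
send_rows --pt "-0.45 0 0.0 0" --pt "-0.45 0 0.07 0" --pt "-0.29 0 0.08 0" --pt "-0.29 0 0.09 0" --pt "0 0 0 0"

```text
clock: 6.57
tcp_pos: [0.5068, 0.0337, 0.1144]
tool_rot: [0.0, 0.001, 1.0, -0.0]
wrist_force: [-0.5, 0.6, 2.6]
finger_gap: 0.0458
```

Request:
send_rows --pt "-0.27 0 0.12 0" --pt "-0.28 0 0.13 0" --pt "-0.26 0 0.16 0" --pt "-0.26 0 0.16 0" --pt "0 0 0 0"

```text
clock: 6.98
tcp_pos: [0.5386, 0.0338, 0.0968]
tool_rot: [-0.0, 0.001, 1.0, -0.0]
wrist_force: [-0.5, -0.7, -0.2]
finger_gap: 0.0458
```

```bash
python3 - <<'E'
from h import *
from plant import r
im,C=cam(r,"wrist","w5"); im,C=cam(r,"side"); crop(im,(230,120,430,270),3.5,"d5")
E
python3 w.py .5613 .034 .1021 0
```

```text
clock 7.08 tcp [0.5382 0.0337 0.0974] yaw -0.11 tilt 0.03 gap 45.9 F [-0.83 -0.07 -3.17] q [-0.34  0.58  0.25  1.95 -0.22  0.64  1.62]
now axes units [-0.77  0.01 -0.16] spin units -0.02
target-yaw axes units [-0.77  0.01 -0.16]
```

View pics/d5.png

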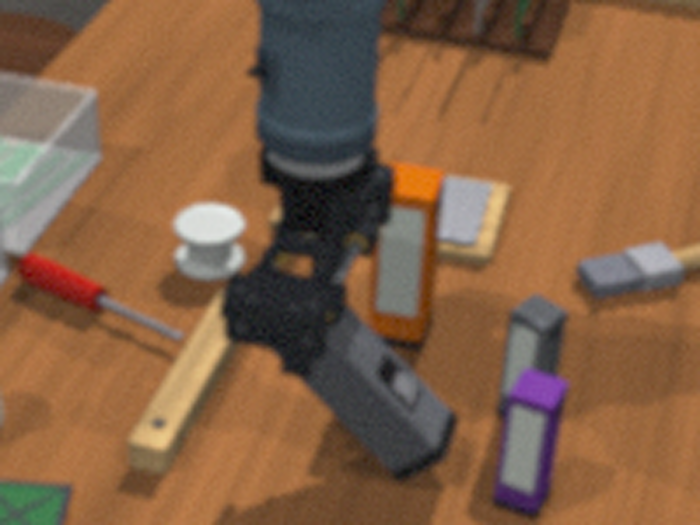

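Request:
send_rows --pt "-0.47 0 0.3 0" --pt "-0.42 0 0.42 0" --pt "-0.35 0 0.47 0" --pt "-0.2 0 0.35 0" --pt "0 0 0 0"

```text
clock: 7.5
tcp_pos: [0.5821, 0.0338, 0.0505]
tool_rot: [0.001, 0.001, 1.0, -0.0]
wrist_force: [1.9, 0.5, -2.1]
finger_gap: 0.0457
```

```bash
python3 - <<'E'
from h import *
from plant import r
im,C=cam(r,"wrist","w6"); im,C=cam(r,"side"); crop(im,(230,120,430,270),3.5,"d6")
E
python3 w.py .592 .034 .0125 0
```

```text
clock 7.6 tcp [0.5809 0.0337 0.0515] yaw -0.1 tilt 0.01 gap 45.7 F [-0.21  0.74 -4.16] q [-0.3   0.71  0.22  1.84 -0.25  0.62  1.64]
now axes units [-0.37  0.01  1.3 ] spin units -0.02
target-yaw axes units [-0.37  0.01  1.3 ]
```

View pics/d6.png

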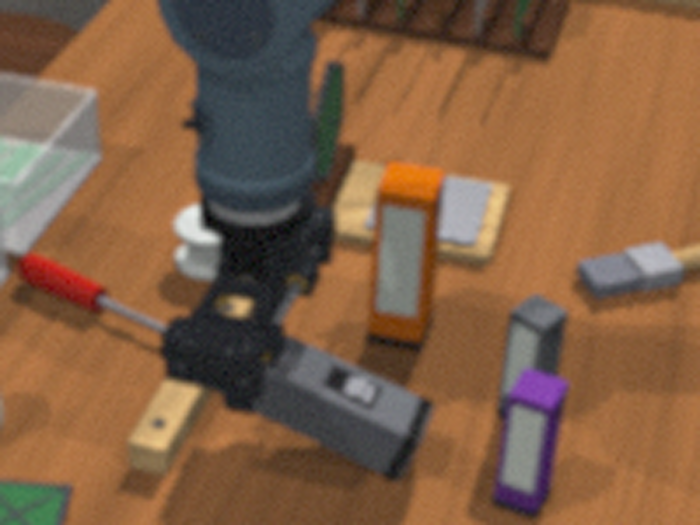

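View pics/w6.png

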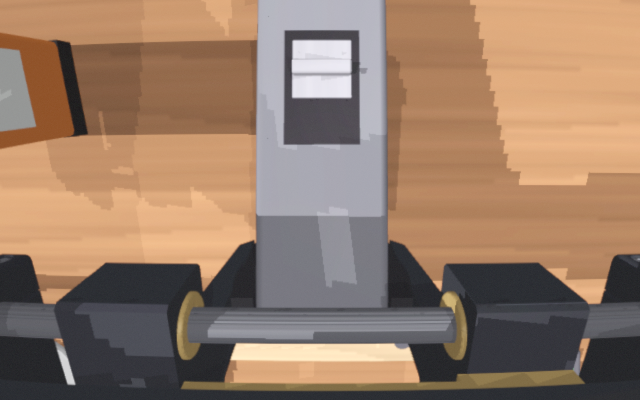

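Request:
send_rows --pt "-0.12 0 0.3 0" --pt "-0.1 0 0.3 0" --pt "-0.05 0 0.25 0" --pt "-0.05 0 0.2 0" --pt "0 0 0 0"

```text
clock: 8.02
tcp_pos: [0.5917, 0.0337, 0.0194]
tool_rot: [0.001, 0.001, 1.0, -0.0]
wrist_force: [4.0, 0.0, -1.0]
finger_gap: 0.0459
```

```bash
python3 w.py .592 .034 .0125 0
```

```text
clock 8.02 tcp [0.5917 0.0337 0.0194] yaw -0.09 tilt 0.1 gap 45.9 F [ 4.03  0.02 -1.01] q [-0.28  0.77  0.21  1.82 -0.26  0.58  1.66]
now axes units [-0.01  0.01  0.23] spin units -0.02
target-yaw axes units [-0.01  0.01  0.23]
```

Request:
send_rows --pt "0 0 0.12 0" --pt "0 0 0.1 0" --pt "0 0 0 0" --pt "0 0 0 0"

```text
clock: 8.35
tcp_pos: [0.5904, 0.0337, 0.0134]
tool_rot: [-0.0, 0.001, 1.0, -0.0]
wrist_force: [2.5, 0.3, -0.9]
finger_gap: 0.0457
```

```bash
python3 w.py .592 .034 .0125 0;python3 - <<'E'
from h import *
from plant import r
im,C=cam(r,"side"); crop(im,(230,120,430,270),3.5,"d7")
E
```

```text
clock 8.35 tcp [0.5904 0.0337 0.0134] yaw -0.09 tilt 0.03 gap 45.7 F [ 2.45  0.28 -0.94] q [-0.28  0.78  0.2   1.82 -0.27  0.57  1.66]
now axes units [-0.05  0.01  0.03] spin units -0.02
target-yaw axes units [-0.05  0.01  0.03]
```

View pics/d7.png

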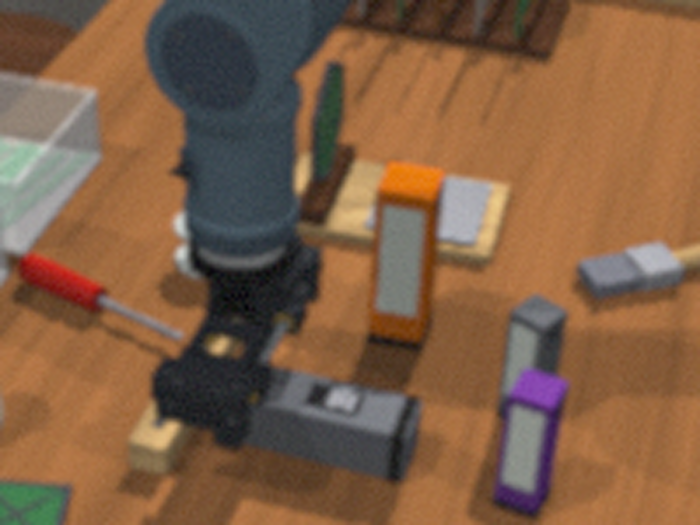

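Request:
send_rows --pt "0 0 0.03 0" --pt "0 0 0 0"

```text
clock: 8.57
tcp_pos: [0.5902, 0.0337, 0.0126]
tool_rot: [-0.0, 0.001, 1.0, 0.0]
wrist_force: [1.6, 0.5, 2.2]
finger_gap: 0.0459
```

Request:
send_rows --pt "0 0 0 0" --pt "0 0 0 0" --pt "0 0 0 0" --pt "0 0 0 0" --pt "0 0 0 0" --claw 80

```text
clock: 8.98
tcp_pos: [0.5902, 0.0337, 0.0126]
tool_rot: [-0.0, 0.001, 1.0, -0.0]
wrist_force: [-0.4, -0.4, -0.2]
finger_gap: 0.0768
```

Request:
send_rows --pt "0 0 -0.5 0" --pt "0 0 -0.8 0" --pt "0 0 -0.8 0" --pt "0 0 -0.5 0" --pt "0 0 -0.5 0"

```text
clock: 9.4
tcp_pos: [0.5907, 0.0337, 0.107]
tool_rot: [0.0, 0.001, 1.0, 0.0]
wrist_force: [0.5, 1.0, 0.7]
finger_gap: 0.0801
```

```bash
python3 - <<'E'
from h import *
from plant import r
im,C=cam(r,"wrist","w8"); im,C=cam(r,"side"); crop(im,(230,120,430,270),3.5,"d8")
E
python3 w.py .592 .034 .0125 0
```

```text
clock 9.5 tcp [0.5922 0.0338 0.1079] yaw -0.1 tilt 0.24 gap 80.3 F [ 0.5  -0.44 -0.36] q [-0.32  0.63  0.26  1.8  -0.22  0.73  1.63]
now axes units [0.02 0.01 3.18] spin units -0.02
target-yaw axes units [0.01 0.01 3.18]
```

View pics/w8.png

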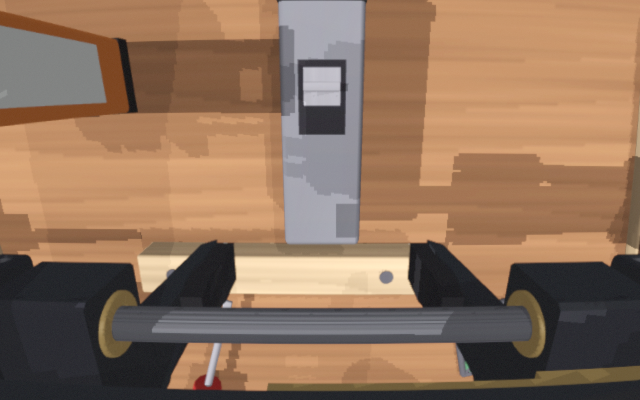

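View pics/d8.png

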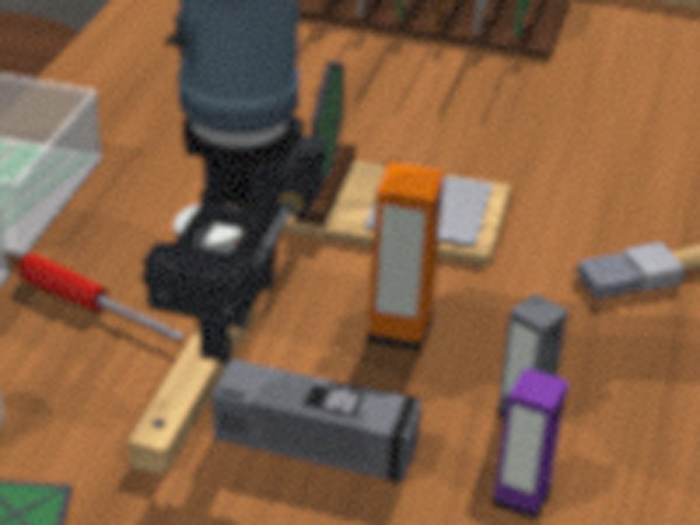

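```bash
python3 - <<'E'
from h import *
from plant import r
im,C=cam(r,"wrist"); crop(im,(270,0,380,260),2.3,"w8c")
for n,u,v,z in [("ridge",322,87,.05),("topL",286,243,.046),("topR",359,243,.046),("footL",279,2,.046),("footR",365,2,.046),("batten",200,243,.026),("bat2",200,253,.026)]: print(n,px(C,(u,v),z).round(4))
E
```

```text
ridge [0.5158 0.034  0.05  ]
topL [0.6079 0.0117 0.046 ]
topR [0.608  0.0568 0.046 ]
footL [0.473  0.0118 0.046 ]
footR [0.473  0.0563 0.046 ]
batten [ 0.6169 -0.0497  0.026 ]
bat2 [ 0.6245 -0.0505  0.026 ]
```

View pics/w8c.png

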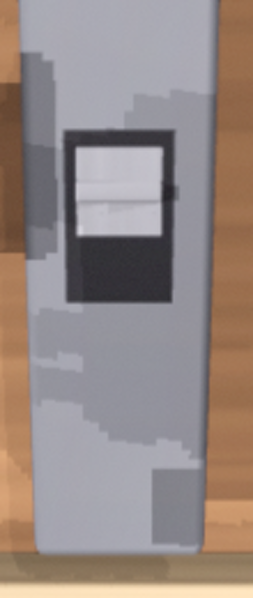

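Request:
send_rows --pt "0.5 0 0 0" --pt "0.9 0 0 0" --pt "0.9 0 0 0" --pt "0.7 0 0 0" --pt "0.3 0 0 0" --claw 0

```text
clock: 9.97
tcp_pos: [0.4875, 0.0336, 0.1042]
tool_rot: [-0.003, 0.001, 1.0, -0.0]
wrist_force: [0.2, 0.3, 0.3]
finger_gap: 0.0491
```

Request:
send_rows --pt "0 0 0.4 0" --pt "0 0 0.5 0" --pt "0 0 0.3 0" --pt "0 0 0.2 0" --pt "0 0 0 0"

```text
clock: 10.38
tcp_pos: [0.491, 0.0337, 0.0623]
tool_rot: [-0.001, 0.001, 1.0, -0.0]
wrist_force: [-0.1, 0.0, 0.2]
finger_gap: 0.0152
```

```bash
python3 w.py .495 .034 .0555 0; python3 - <<'E'
from h import *
from plant import r
im,C=cam(r,"wrist","w9"); im,C=cam(r,"side"); crop(im,(270,180,390,270),6,"d9")
E
```

```text
clock 10.38 tcp [0.491  0.0337 0.0623] yaw -0.1 tilt 0.14 gap 15.2 F [-0.11  0.04  0.16] q [-0.33  0.59  0.22  2.07 -0.25  0.51  1.63]
now axes units [-0.13  0.01  0.23] spin units -0.02
target-yaw axes units [-0.13  0.01  0.23]
```

View pics/w9.png

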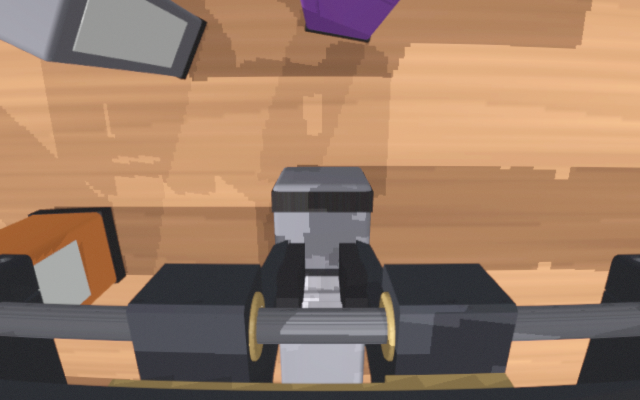

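View pics/d9.png

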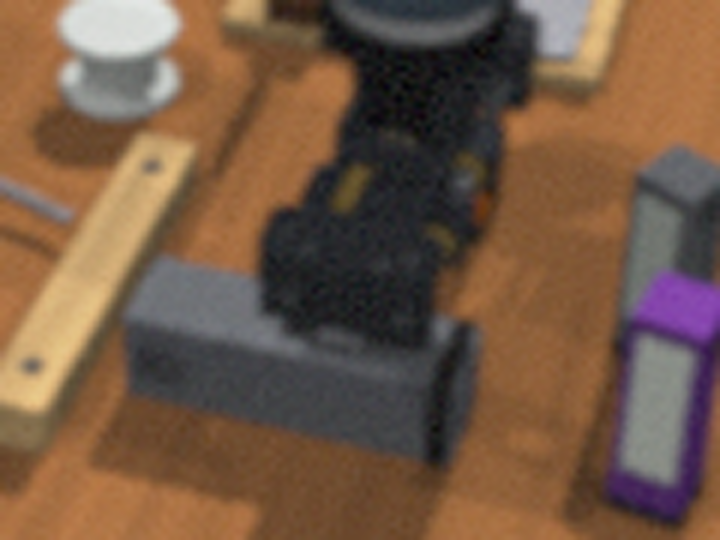

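Request:
send_rows --pt "0 0 0.1 0" --pt "0 0 0.07 0" --pt "0 0 0 0" --pt "0 0 0 0" --pt "0 0 0 0"

```text
clock: 10.9
tcp_pos: [0.4918, 0.0339, 0.0588]
tool_rot: [0.0, 0.001, 1.0, 0.0]
wrist_force: [-0.1, -0.0, 0.3]
finger_gap: 0.0008
```

Request:
send_rows --pt "0 0 0.05 0" --pt "0 0 0 0" --pt "0 0 0 0"

```text
clock: 11.15
tcp_pos: [0.4916, 0.0339, 0.0571]
tool_rot: [-0.0, 0.001, 1.0, -0.0]
wrist_force: [1.6, -0.0, 0.6]
finger_gap: 0.0005
```

```bash
python3 w.py .495 .034 .0555 0
```

```text
clock 11.15 tcp [0.4916 0.0339 0.0571] yaw -0.09 tilt 0.0 gap 0.5 F [ 1.59 -0.05  0.55] q [-0.33  0.59  0.21  2.07 -0.25  0.5   1.64]
now axes units [-0.11  0.    0.05] spin units -0.02
target-yaw axes units [-0.11  0.    0.05]
```

Request:
send_rows --pt "0 0 0.05 0" --pt "0 0 0 0" --pt "0 0 0 0"

```text
clock: 11.4
tcp_pos: [0.4916, 0.0338, 0.0555]
tool_rot: [-0.0, 0.001, 1.0, -0.0]
wrist_force: [0.6, -0.1, -0.4]
finger_gap: 0.0005
```

Request:
send_rows --pt "-0.1 0 0 0" --pt "-0.1 0 0 0" --pt "-0.1 0 0 0" --pt "-0.1 0 0 0" --pt "0 0 0 0"

```text
clock: 11.82
tcp_pos: [0.5027, 0.0338, 0.0554]
tool_rot: [-0.001, 0.001, 1.0, -0.0]
wrist_force: [-4.7, 0.0, 2.4]
finger_gap: 0.0003
```

```bash
python3 w.py .495 .034 .0555 0
```

```text
clock 11.82 tcp [0.5027 0.0338 0.0554] yaw -0.1 tilt 0.15 gap 0.3 F [-4.67  0.03  2.4 ] q [-0.33  0.61  0.21  2.04 -0.25  0.52  1.64]
now axes units [ 0.26  0.01 -0.  ] spin units -0.02
target-yaw axes units [ 0.26  0.01 -0.  ]
```

Request:
send_rows --pt "-0.1 0 0 0" --pt "-0.1 0 0 0" --pt "-0.1 0 0 0" --pt "-0.1 0 0 0" --pt "0 0 0 0"

```text
clock: 12.23
tcp_pos: [0.5166, 0.0338, 0.0557]
tool_rot: [0.001, 0.001, 1.0, -0.0]
wrist_force: [-1.2, -0.3, -0.6]
finger_gap: 0.0003
```

Request:
send_rows --pt "-0.1 0 0 0" --pt "-0.1 0 0 0" --pt "0 0 0 0"

```text
clock: 12.48
tcp_pos: [0.5219, 0.0338, 0.0556]
tool_rot: [0.0, 0.001, 1.0, -0.0]
wrist_force: [-2.4, 0.4, 1.2]
finger_gap: 0.0008
```

```bash
python3 w.py .495 .034 .0555 0;  python3 - <<'E'
from h import *
from plant import r
im,C=cam(r,"wrist","w10"); im,C=cam(r,"side"); crop(im,(270,180,390,270),6,"d10")
E
```

```text
clock 12.48 tcp [0.5219 0.0338 0.0556] yaw -0.09 tilt 0.0 gap 0.8 F [-2.36  0.36  1.2 ] q [-0.32  0.63  0.22  2.   -0.25  0.54  1.64]
now axes units [0.9 0.  0. ] spin units -0.02
target-yaw axes units [0.9  0.01 0.  ]
```

View pics/d10.png

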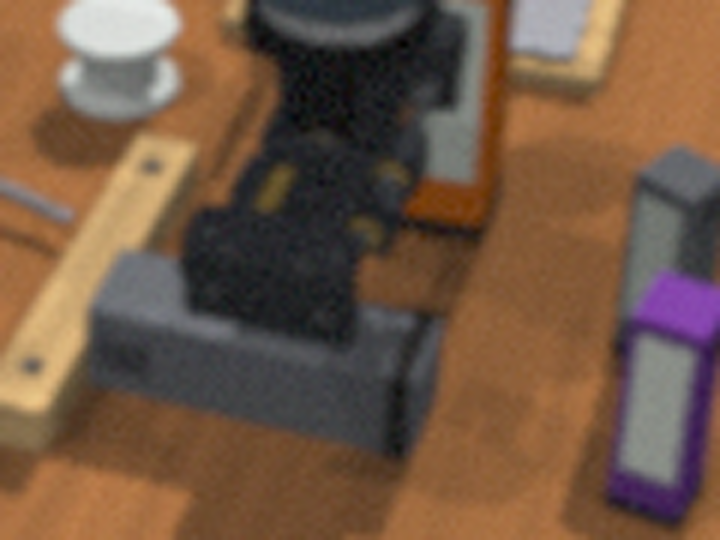

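Request:
send_rows --pt "-0.1 0 0 0" --pt "-0.1 0 0 0" --pt "-0.1 0 0 0" --pt "0 0 0 0"

```text
clock: 12.92
tcp_pos: [0.5298, 0.0338, 0.0554]
tool_rot: [-0.001, 0.001, 1.0, 0.0]
wrist_force: [-3.6, 0.1, 2.4]
finger_gap: 0.0002
```

Request:
send_rows --pt "-0.1 0 0 0" --pt "-0.1 0 0 0" --pt "0 0 0 0" --pt "0 0 0 0"

```text
clock: 13.25
tcp_pos: [0.5308, 0.0338, 0.0545]
tool_rot: [-0.006, 0.001, 1.0, 0.0]
wrist_force: [-14.7, -0.4, 9.8]
finger_gap: 0.0005
```

Request:
send_rows --pt "0 0 0 0" --pt "0 0 0 0" --pt "0.3 0 0 0" --pt "0.1 0 -0.4 0" --pt "0 0 -0.6 0"

```text
clock: 13.67
tcp_pos: [0.5234, 0.0336, 0.0848]
tool_rot: [-0.001, 0.001, 1.0, -0.0]
wrist_force: [-0.6, -0.0, -0.3]
finger_gap: 0.0008
```

Request:
send_rows --pt "-0.5 0 -0.5 0" --pt "-0.8 0 0 0" --pt "-0.8 0 0 0" --pt "-0.4 0 0 0" --pt "0 0 0 0"

```text
clock: 14.08
tcp_pos: [0.6033, 0.0337, 0.1013]
tool_rot: [0.003, 0.001, 1.0, -0.0]
wrist_force: [-0.2, 0.7, 0.3]
finger_gap: 0.0007
```

```bash
python3 w.py .595 .034 .0125 0;  python3 - <<'E'
from h import *
from plant import r
im,C=cam(r,"wrist","w11")
E
```

```text
clock 14.08 tcp [0.6033 0.0337 0.1013] yaw -0.09 tilt 0.3 gap 0.7 F [-0.24  0.69  0.3 ] q [-0.31  0.66  0.25  1.78 -0.23  0.73  1.63]
now axes units [0.29 0.01 2.96] spin units -0.02
target-yaw axes units [0.28 0.01 2.96]
```

View pics/w11.png

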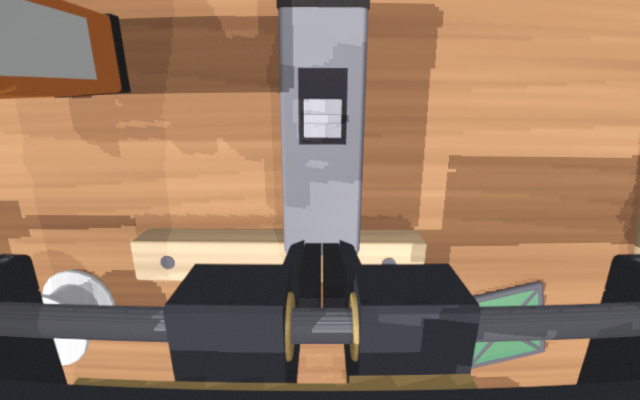

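```bash
python3 - <<'E'
from h import *
from plant import r
im,C=cam(r,"wrist")
a,b=px(C,(322,68),.046),px(C,(322,145),.046); print(a,b,px(C,(322,119),.05)); print([px(C,(u,247),.046) for u in (285,358)], px(C,(180,241),.026),px(C,(180,229),.026))
E
```

```text
[0.51515936 0.03381797 0.046     ] [0.55528086 0.03377421 0.046     ] [0.54099509 0.0337872  0.05      ]
[array([0.61621369, 0.01155567, 0.046     ]), array([0.6162621 , 0.05526296, 0.046     ])] [ 0.62125603 -0.06053923  0.026     ] [ 0.61270745 -0.05948671  0.026     ]
```

Request:
send_rows --pt "0 0 0 0" --pt "0 0 0 0" --pt "0 0 0 0" --pt "0 0 0 0" --pt "0 0 0 0" --claw 80

```text
clock: 14.6
tcp_pos: [0.5994, 0.0337, 0.1007]
tool_rot: [-0.0, 0.001, 1.0, 0.0]
wrist_force: [-0.4, -0.1, -0.4]
finger_gap: 0.0314
```

```bash
python3 w.py .602 .034 .0125 0;  python3 - <<'E'
from h import *
from plant import r
im,C=cam(r,"wrist","w12")
E
```

```text
clock 14.6 tcp [0.5994 0.0337 0.1007] yaw -0.09 tilt 0.0 gap 31.4 F [-0.4  -0.07 -0.41] q [-0.31  0.65  0.25  1.78 -0.23  0.73  1.63]
now axes units [-0.09  0.01  2.94] spin units -0.02
target-yaw axes units [-0.09  0.01  2.94]
```

View pics/w12.png

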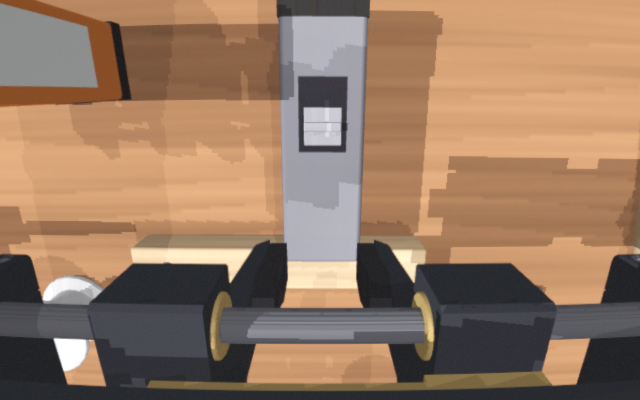

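```bash
python3 - <<'E'
from h import *
from plant import r
im,C=cam(r,"wrist")
print([px(C,(u,261),.046).round(4) for u in (287,358)], px(C,(150,248),.026).round(4), px(C,(322,127),.05).round(4),px(C,(322,16),.046).round(4))
E
```

```text
[array([0.6236, 0.0126, 0.046 ]), array([0.6236, 0.0556, 0.046 ])] [ 0.6245 -0.0816  0.026 ] [0.5433 0.0339 0.05  ] [0.4882 0.0339 0.046 ]
```

Request:
send_rows --pt "-0.05 0 0 0" --pt "0 0 0 0" --pt "0 0 0 0" --pt "0 0 0.5 0" --pt "0 0 0.5 0"

```text
clock: 15.12
tcp_pos: [0.6021, 0.0338, 0.0711]
tool_rot: [0.001, 0.001, 1.0, 0.0]
wrist_force: [1.0, 0.2, -0.7]
finger_gap: 0.0727
```

Request:
send_rows --pt "-0.2 0 0.3 0" --pt "0 0 0.6 0" --pt "0 0 0.5 0" --pt "0 0 0.35 0" --pt "0 0 0.15 0"

```text
clock: 15.53
tcp_pos: [0.6061, 0.0336, 0.0117]
tool_rot: [-0.001, 0.001, 1.0, -0.0]
wrist_force: [-0.6, -0.2, 0.5]
finger_gap: 0.08
```

```bash
python3 w.py .608 .034 .0125 0
```

```text
clock 15.53 tcp [0.6061 0.0336 0.0117] yaw -0.09 tilt 0.15 gap 80.0 F [-0.6  -0.23  0.46] q [-0.28  0.8   0.21  1.77 -0.27  0.6   1.66]
now axes units [-0.06  0.01 -0.03] spin units -0.02
target-yaw axes units [-0.06  0.01 -0.03]
```

Request:
send_rows --pt "0 0 0 0" --pt "0 0 0 0" --pt "0 0 0 0" --pt "0 0 0 0" --pt "0 0 0 0" --claw 30

```text
clock: 15.95
tcp_pos: [0.6076, 0.0337, 0.0143]
tool_rot: [0.001, 0.001, 1.0, 0.0]
wrist_force: [-0.6, 0.5, 1.3]
finger_gap: 0.0488
```

Request:
send_rows --pt "0 0 0 0" --pt "0 0 0 0"

```text
clock: 16.12
tcp_pos: [0.6076, 0.0337, 0.0143]
tool_rot: [0.0, 0.001, 1.0, 0.0]
wrist_force: [-0.9, 1.1, 4.7]
finger_gap: 0.0455
```

```bash
python3 w.py .608 .034 .0125 0
```

```text
clock 16.12 tcp [0.6076 0.0337 0.0143] yaw -0.1 tilt 0.06 gap 45.5 F [-0.87  1.07  4.74] q [-0.28  0.8   0.21  1.77 -0.27  0.6   1.66]
now axes units [-0.01  0.01  0.06] spin units -0.02
target-yaw axes units [-0.01  0.01  0.06]
```

Request:
send_rows --pt "0.14 0 -0.55 0" --pt "0.2 0 -0.55 0" --pt "0 0 0 0" --pt "0 0 0 0"

```text
clock: 16.45
tcp_pos: [0.5972, 0.0338, 0.0468]
tool_rot: [0.001, 0.001, 1.0, 0.0]
wrist_force: [-0.1, 0.0, -4.5]
finger_gap: 0.0454
```

```bash
python3 w.py .608 .034 .0125 0;python3 - <<'E'
from h import *
from plant import r
im,C=cam(r,"side"); crop(im,(230,120,430,270),3.5,"d13")
E
```

```text
clock 16.45 tcp [0.5972 0.0338 0.0468] yaw -0.09 tilt 0.06 gap 45.4 F [-0.14  0.04 -4.49] q [-0.29  0.73  0.22  1.8  -0.25  0.63  1.65]
now axes units [-0.36  0.01  1.14] spin units -0.02
target-yaw axes units [-0.36  0.01  1.14]
```

View pics/d13.png

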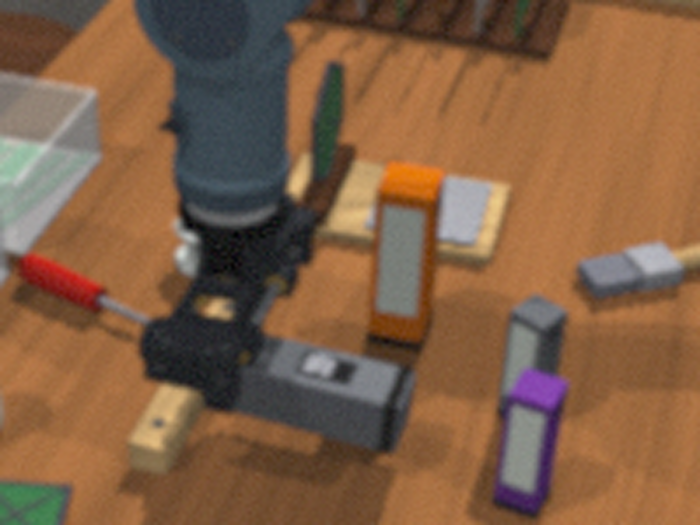

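Request:
send_rows --pt "0 0 0.35 0" --pt "0 0 0.4 0" --pt "0 0 0.25 0" --pt "0 0 0.06 0" --pt "0 0 0 0"

```text
clock: 16.92
tcp_pos: [0.5964, 0.0337, 0.0138]
tool_rot: [-0.001, 0.001, 1.0, 0.0]
wrist_force: [-1.4, 0.4, 2.1]
finger_gap: 0.0454
```

Request:
send_rows --pt "0 0 0 0" --pt "0 0 0 0" --pt "0 0 0 0" --pt "0 0 0 0" --claw 66

```text
clock: 17.25
tcp_pos: [0.5968, 0.0336, 0.0145]
tool_rot: [-0.0, 0.001, 1.0, -0.0]
wrist_force: [0.7, -0.4, -0.1]
finger_gap: 0.0655
```

Request:
send_rows --pt "0 0 -0.5 0" --pt "0 0 -0.7 0" --pt "0 0 -0.7 0" --pt "0 0 -0.7 0" --pt "0 0 0 0"

```text
clock: 17.67
tcp_pos: [0.5999, 0.0336, 0.0978]
tool_rot: [0.004, 0.001, 1.0, 0.0]
wrist_force: [2.4, -0.5, 0.1]
finger_gap: 0.0661
```

Request:
send_rows --pt "0 0 0 0" --pt "0 0 0 0"

```text
clock: 17.83
tcp_pos: [0.5966, 0.0338, 0.0929]
tool_rot: [-0.0, 0.001, 1.0, 0.0]
wrist_force: [0.3, 0.4, 0.6]
finger_gap: 0.0659
```

```bash
python3 w.py .608 .034 .0125 0;python3 - <<'E'
from h import *
from plant import r
im,C=cam(r,"wrist","w14")
E
```

```text
clock 17.83 tcp [0.5966 0.0338 0.0929] yaw -0.09 tilt 0.01 gap 65.9 F [0.34 0.43 0.59] q [-0.31  0.66  0.25  1.79 -0.23  0.72  1.63]
now axes units [-0.38  0.01  2.68] spin units -0.02
target-yaw axes units [-0.38  0.01  2.68]
```

View pics/w14.png

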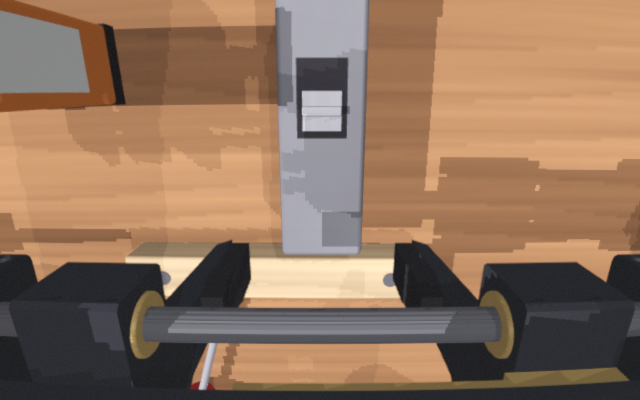

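```bash
python3 - <<'E'
from h import *
from plant import r
im,C=cam(r,"wrist")
print([px(C,(u,253),.046).round(4) for u in (283,362)], px(C,(322,112),.05).round(4))
E
python3 w.py .614 .034 .044 0
```

```text
[array([0.611 , 0.0114, 0.046 ]), array([0.6111, 0.0569, 0.046 ])] [0.5319 0.0339 0.05  ]
clock 17.93 tcp [0.5961 0.0337 0.092 ] yaw -0.09 tilt 0.1 gap 66.4 F [-0.38 -0.68  0.2 ] q [-0.31  0.66  0.25  1.79 -0.23  0.72  1.63]
now axes units [-0.6   0.01  1.6 ] spin units -0.02
target-yaw axes units [-0.6   0.01  1.6 ]
```

Request:
send_rows --pt "-0.25 0 0.3 0" --pt "-0.3 0 0.5 0" --pt "0 0 0.5 0" --pt "0 0 0.3 0" --pt "0 0 0 0"

```text
clock: 18.35
tcp_pos: [0.6115, 0.0335, 0.0417]
tool_rot: [-0.002, 0.001, 1.0, -0.0]
wrist_force: [-1.5, 0.1, 0.1]
finger_gap: 0.066
```

Request:
send_rows --pt "0 0 0 0" --pt "0 0 0 0"

```text
clock: 18.52
tcp_pos: [0.6136, 0.0336, 0.045]
tool_rot: [0.0, 0.001, 1.0, -0.0]
wrist_force: [0.5, -0.1, 0.3]
finger_gap: 0.0663
```

```bash
python3 w.py .613 .034 .044 0
```

```text
clock 18.52 tcp [0.6136 0.0336 0.045 ] yaw -0.1 tilt 0.01 gap 66.3 F [ 0.53 -0.07  0.35] q [-0.29  0.76  0.23  1.75 -0.25  0.66  1.65]
now axes units [0.02 0.01 0.03] spin units -0.02
target-yaw axes units [0.02 0.01 0.03]
```

Good; grip with the small overlap and lift slowly along the arc.

Request:
send_rows --pt "0 0 0 0" --pt "0 0 0 0" --pt "0 0 0 0" --pt "0 0 0 0" --pt "0 0 0 0" --claw 30

```text
clock: 18.93
tcp_pos: [0.6138, 0.0337, 0.0454]
tool_rot: [0.0, 0.001, 1.0, 0.0]
wrist_force: [-0.2, 0.3, 4.0]
finger_gap: 0.045
```

Request:
send_rows --pt "0.1 0 -0.55 0" --pt "0.15 0 -0.55 0" --pt "0 0 0 0" --pt "0 0 0 0"

```text
clock: 19.27
tcp_pos: [0.6065, 0.0337, 0.0781]
tool_rot: [0.001, 0.001, 1.0, 0.0]
wrist_force: [1.3, 0.9, -2.7]
finger_gap: 0.0455
```

```bash
python3 w.py .608 .034 .0125 0;python3 - <<'E'
from h import *
from plant import r
im,C=cam(r,"side"); crop(im,(230,120,430,270),3.5,"d15")
E
```

```text
clock 19.27 tcp [0.6065 0.0337 0.0781] yaw -0.09 tilt 0.11 gap 45.5 F [ 1.28  0.93 -2.69] q [-0.3   0.7   0.24  1.77 -0.24  0.7   1.64]
now axes units [-0.04  0.01  2.19] spin units -0.02
target-yaw axes units [-0.05  0.01  2.19]
```

View pics/d15.png

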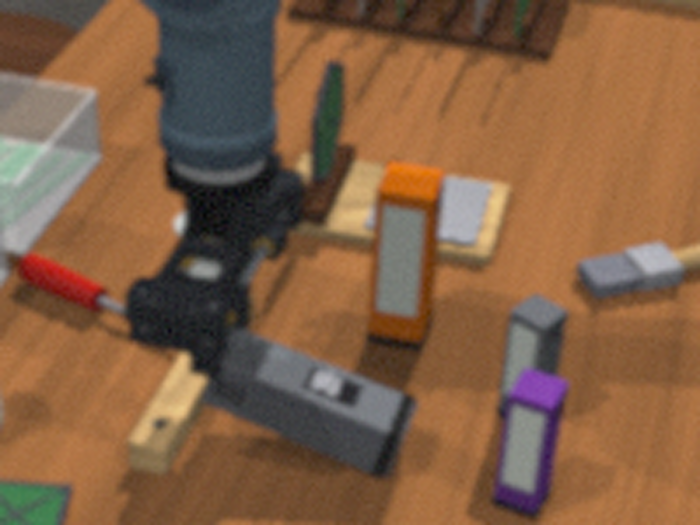

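```bash
python3 - <<'E'
import numpy as np
h,o=.146,.041
th=np.radians(np.arange(75,-1,-7.5)); x=-o*np.cos(th)+h*np.sin(th); z=o*np.sin(th)+h*np.cos(th)
for t,a,b,c,d in zip(np.degrees(th)[1:],-np.diff(x)/.03,-np.diff(z)/.03,x[1:],z[1:]): print(t.round(1),a.round(2),b.round(2),"tcp x",(c+.463+.0055).round(4),"tcp z",(d+.004).round(4))
E
```

```text
67.5 0.37 -0.55 tcp x 0.5877 tcp z 0.0978
60.0 0.44 -0.49 tcp x 0.5744 tcp z 0.1125
52.5 0.5 -0.43 tcp x 0.5594 tcp z 0.1254
45.0 0.55 -0.36 tcp x 0.5427 tcp z 0.1362
37.5 0.6 -0.29 tcp x 0.5249 tcp z 0.1448
30.0 0.63 -0.21 tcp x 0.506 tcp z 0.1509
22.5 0.65 -0.12 tcp x 0.4865 tcp z 0.1546
15.0 0.66 -0.04 tcp x 0.4667 tcp z 0.1556
7.5 0.66 0.05 tcp x 0.4469 tcp z 0.1541
0.0 0.65 0.14 tcp x 0.4275 tcp z 0.15
```

Request:
send_rows --pt "0.35 0 -0.4 0" --pt "0.4 0 -0.4 0" --pt "0.5 0 -0.43 0" --pt "0 0 0 0" --pt "0 0 0 0"

```text
clock: 19.73
tcp_pos: [0.568, 0.0338, 0.1141]
tool_rot: [-0.0, 0.001, 1.0, -0.0]
wrist_force: [0.3, 0.2, -4.0]
finger_gap: 0.045
```

```bash
python3 w.py .5594 .034 .1254 0;python3 - <<'E'
from h import *
from plant import r
im,C=cam(r,"side"); crop(im,(230,120,430,270),3.5,"d16")
E
```

```text
clock 19.73 tcp [0.568  0.0338 0.1141] yaw -0.08 tilt 0.04 gap 45.0 F [ 0.3   0.21 -3.96] q [-0.33  0.59  0.26  1.86 -0.22  0.72  1.62]
now axes units [ 0.29  0.01 -0.38] spin units -0.02
target-yaw axes units [ 0.29  0.01 -0.38]
```

View pics/d16.png

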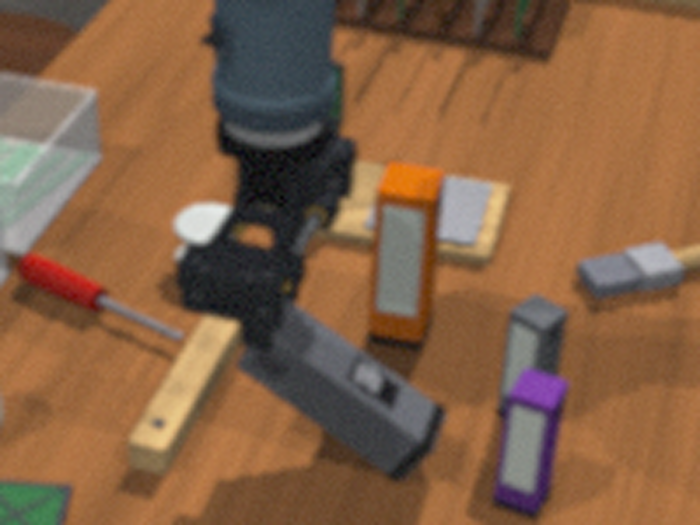

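Request:
send_rows --pt "0.4 0 -0.5 0" --pt "0.5 0 -0.45 0" --pt "0.5 0 -0.4 0" --pt "0 0 0 0" --pt "0 0 0 0"

```text
clock: 20.2
tcp_pos: [0.5267, 0.0339, 0.1547]
tool_rot: [0.0, 0.001, 1.0, -0.0]
wrist_force: [1.6, -0.3, -5.3]
finger_gap: 0.045
```

```bash
python3 w.py .506 .034 .151 0;python3 - <<'E'
from h import *
from plant import r
im,C=cam(r,"side"); crop(im,(230,120,430,270),3.5,"d17")
E
```

```text
clock 20.2 tcp [0.5267 0.0339 0.1547] yaw -0.08 tilt 0.0 gap 45.0 F [ 1.55 -0.26 -5.3 ] q [-0.37  0.47  0.29  1.95 -0.19  0.75  1.59]
now axes units [0.69 0.   0.12] spin units -0.02
target-yaw axes units [0.69 0.   0.12]
```

View pics/d17.png

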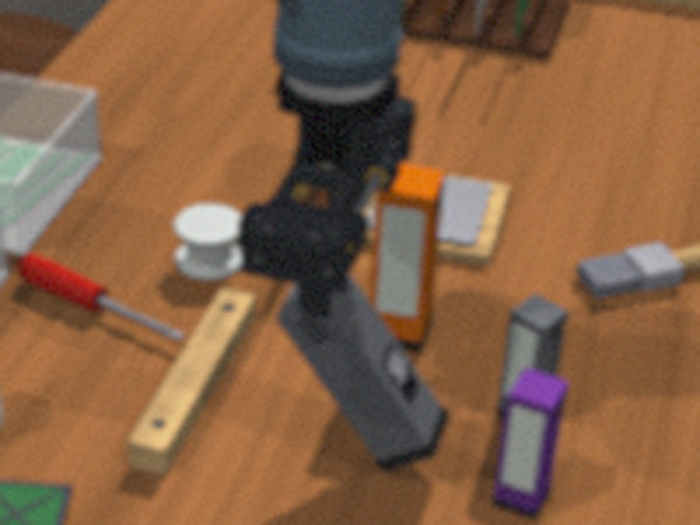

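Request:
send_rows --pt "0.3 0 0.1 0" --pt "0.4 0 0.1 0" --pt "0.4 0 0.05 0" --pt "0.4 0 0 0" --pt "0 0 0 0"

```text
clock: 20.67
tcp_pos: [0.4859, 0.034, 0.1501]
tool_rot: [0.006, 0.001, 1.0, 0.001]
wrist_force: [5.3, -0.0, 12.0]
finger_gap: 0.0454
```

```bash
python3 w.py .4667 .034 .151 0;python3 - <<'E'
from h import *
from plant import r
im,C=cam(r,"side"); crop(im,(230,120,430,270),3.5,"d18")
E
```

```text
clock 20.67 tcp [0.4859 0.034  0.1501] yaw -0.12 tilt 0.64 gap 45.4 F [ 5.26 -0.02 12.  ] q [-0.4   0.41  0.29  2.06 -0.18  0.68  1.57]
now axes units [ 0.64 -0.   -0.04] spin units -0.02
target-yaw axes units [ 0.64  0.   -0.03]
```

View pics/d18.png

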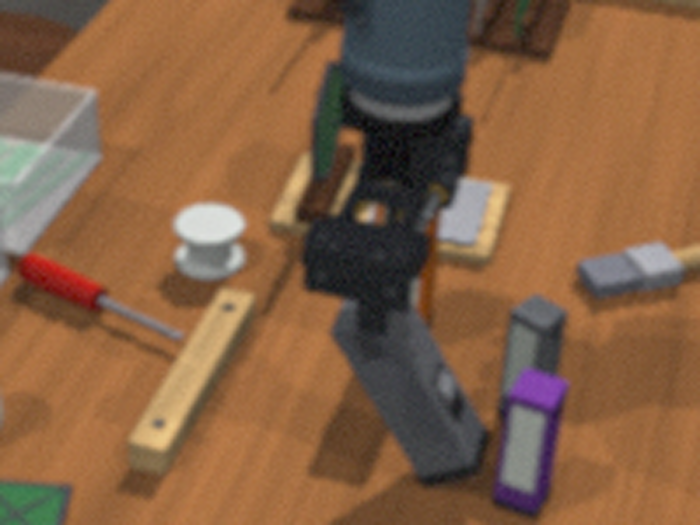

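Request:
send_rows --pt "0 0 -0.5 0" --pt "-0.6 0 0 0" --pt "-0.9 0 0 0" --pt "-0.5 0 0 0" --pt "0 0 0 0"

```text
clock: 21.13
tcp_pos: [0.5448, 0.0338, 0.1621]
tool_rot: [0.002, 0.001, 1.0, -0.0]
wrist_force: [0.1, -0.4, -4.3]
finger_gap: 0.0456
```

Request:
send_rows --pt "0 0 0.2 0" --pt "0 0 0.2 0" --pt "0 0 0.1 0" --pt "0 0 0.0 0"

```text
clock: 21.47
tcp_pos: [0.544, 0.0337, 0.1487]
tool_rot: [0.003, 0.001, 1.0, 0.0]
wrist_force: [3.5, -1.3, 7.4]
finger_gap: 0.0455
```

```bash
python3 w.py .4667 .034 .151 0;python3 - <<'E'
from h import *
from plant import r
im,C=cam(r,"side"); crop(im,(230,120,430,270),3.5,"d19")
E
```

```text
clock 21.47 tcp [0.544  0.0337 0.1487] yaw -0.1 tilt 0.35 gap 45.5 F [ 3.48 -1.35  7.41] q [-0.36  0.5   0.28  1.91 -0.2   0.75  1.6 ]
now axes units [ 2.58  0.01 -0.09] spin units -0.02
target-yaw axes units [ 2.58  0.01 -0.08]
```

View pics/d19.png

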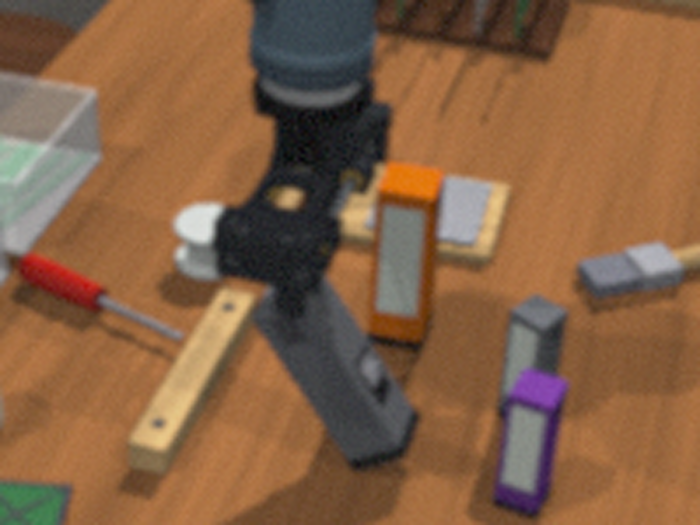

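Request:
send_rows --pt "0.3 0 0 0" --pt "0.4 0 -0.05 0" --pt "0.4 0 -0.05 0" --pt "0.4 0 0 0" --pt "0 0 0 0"

```text
clock: 21.93
tcp_pos: [0.5004, 0.0341, 0.1548]
tool_rot: [0.006, 0.001, 1.0, 0.001]
wrist_force: [2.9, -0.1, 26.3]
finger_gap: 0.0455
```

```bash
python3 w.py .4667 .034 .151 0;python3 - <<'E'
from h import *
from plant import r
im,C=cam(r,"side"); crop(im,(230,120,430,270),3.5,"d20")
E
```

```text
clock 21.93 tcp [0.5004 0.0341 0.1548] yaw -0.12 tilt 0.68 gap 45.5 F [ 2.95 -0.13 26.32] q [-0.39  0.42  0.29  2.02 -0.18  0.71  1.58]
now axes units [ 1.12 -0.    0.11] spin units -0.02
target-yaw axes units [ 1.12 -0.    0.13]
```

View pics/d20.png

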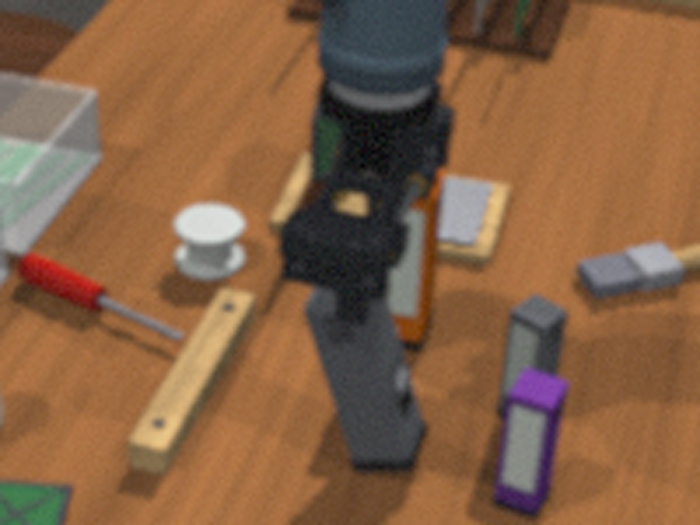

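Request:
send_rows --pt "0.3 0 0 0" --pt "0.4 0 0 0" --pt "0.3 0 0.05 0" --pt "0 0 0 0" --pt "0 0 0 0"

```text
clock: 22.4
tcp_pos: [0.4678, 0.0341, 0.1516]
tool_rot: [0.002, 0.001, 1.0, 0.001]
wrist_force: [-3.2, -0.6, 28.2]
finger_gap: 0.045
```

```bash
python3 w.py .4667 .034 .151 0;python3 - <<'E'
from h import *
from plant import r
im,C=cam(r,"side"); crop(im,(230,120,430,270),3.5,"d21")
E
```

```text
clock 22.4 tcp [0.4678 0.0341 0.1516] yaw -0.1 tilt 0.27 gap 45.0 F [-3.19 -0.59 28.24] q [-0.41  0.38  0.29  2.1  -0.17  0.68  1.57]
now axes units [ 0.04 -0.    0.02] spin units -0.02
target-yaw axes units [ 0.04 -0.    0.02]
```

View pics/d21.png

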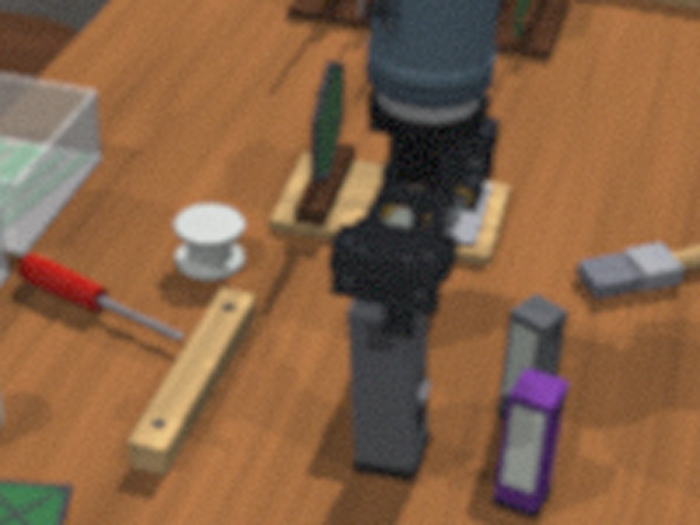

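Request:
send_rows --pt "0 0 -0.03 0" --pt "0 0 -0.03 0" --pt "0 0 0 0"

```text
clock: 22.7
tcp_pos: [0.4666, 0.034, 0.1516]
tool_rot: [0.001, 0.001, 1.0, 0.0]
wrist_force: [-0.6, -0.1, 11.1]
finger_gap: 0.0454
```

Request:
send_rows --pt "0 0 0 0" --pt "0 0 0 0" --pt "0 0 0 0" --pt "0 0 0 0" --claw 80

```text
clock: 23.03
tcp_pos: [0.4658, 0.0339, 0.1506]
tool_rot: [-0.001, 0.001, 1.0, -0.0]
wrist_force: [-0.6, -0.0, 0.7]
finger_gap: 0.0701
```

Request:
send_rows --pt "0 0 -0.5 0" --pt "0 0 -0.8 0" --pt "0 0 -0.8 0" --pt "0 0 -0.4 0" --pt "0 0 0 0"

```text
clock: 23.45
tcp_pos: [0.4679, 0.034, 0.2281]
tool_rot: [0.002, 0.001, 1.0, 0.001]
wrist_force: [-0.1, -0.3, 0.1]
finger_gap: 0.0801
```

Request:
send_rows --pt "0 0 0 0" --pt "0 0 0 0"

```text
clock: 23.62
tcp_pos: [0.4656, 0.0339, 0.2249]
tool_rot: [-0.001, 0.001, 1.0, -0.0]
wrist_force: [0.3, -0.2, -1.0]
finger_gap: 0.0798
```

```bash
python3 w.py .4667 .034 .151 0;python3 - <<'E'
from h import *
from plant import r
im,C=cam(r,"side"); crop(im,(230,120,430,270),3.5,"d22")
im,C=cam(r,"wrist","w22"); crop(im,(240,120,400,280),3.5,"w22c")
E
```

```text
clock 23.62 tcp [0.4656 0.0339 0.2249] yaw -0.08 tilt 0.1 gap 79.8 F [ 0.32 -0.22 -0.98] q [-0.45  0.26  0.33  2.04 -0.11  0.86  1.51]
now axes units [-0.04  0.    2.46] spin units -0.02
target-yaw axes units [-0.04  0.    2.46]
```

View pics/d22.png

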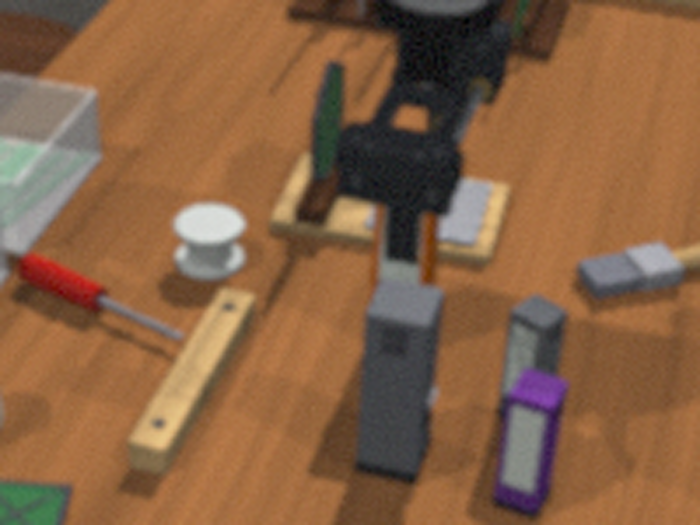

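View pics/w22c.png

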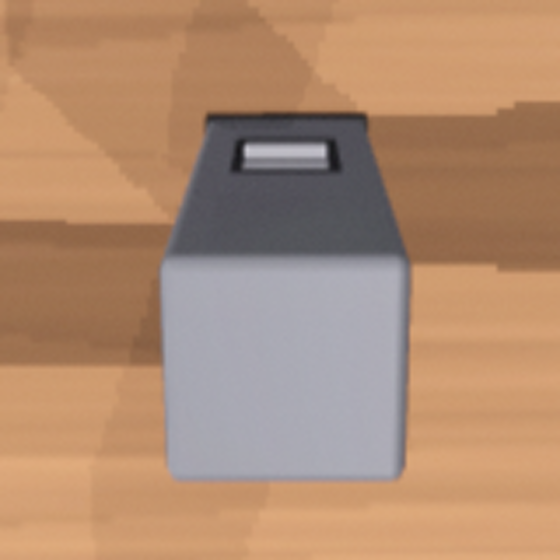

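```bash
python3 - <<'E'
from h import *
from plant import r
im,C=cam(r,"wrist")
P=np.array([px(C,(240+x/3.5,120+y/3.5),.15)[:2] for x,y in [(163,257),(408,257),(403,480),(169,479)]]);print(P.round(4),P.mean(0))
print(px(C,(322,120+122/3.5),0))
E
python3 w.py .464 .034 .126 0
```

```text
[[0.4526 0.0116]
 [0.4527 0.0557]
 [0.4968 0.056 ]
 [0.4965 0.0114]] [0.47466325 0.03366268]
[0.45280422 0.03393777 0.        ]
clock 23.77 tcp [0.4657 0.0338 0.2249] yaw -0.1 tilt 0.12 gap 80.1 F [0.43 0.96 0.2 ] q [-0.45  0.26  0.33  2.04 -0.11  0.86  1.51]
now axes units [0.05 0.01 3.3 ] spin units -0.02
target-yaw axes units [0.06 0.01 3.3 ]
```

Request:
send_rows --pt "-0.3 0 0.7 0" --pt "0 0 1 0" --pt "0 0 1 0" --pt "0 0 0.7 0" --pt "0 0 0.2 0"

```text
clock: 24.18
tcp_pos: [0.4728, 0.0335, 0.1146]
tool_rot: [-0.003, 0.001, 1.0, -0.001]
wrist_force: [-0.9, 0.5, 0.5]
finger_gap: 0.0802
```

Request:
send_rows --pt "0 0 0 0" --pt "0 0 0 0" --pt "0 0 0 0" --pt "0 0 0 0" --pt "0 0 0 0" --claw 30

```text
clock: 24.6
tcp_pos: [0.4762, 0.0341, 0.1191]
tool_rot: [0.001, 0.001, 1.0, 0.0]
wrist_force: [0.0, -0.0, 0.1]
finger_gap: 0.0491
```

Request:
send_rows --pt "0 0 0 0" --pt "0 0 0 0"

```text
clock: 24.77
tcp_pos: [0.4762, 0.0339, 0.1189]
tool_rot: [0.001, 0.001, 1.0, 0.0]
wrist_force: [0.2, -1.0, 6.5]
finger_gap: 0.0458
```

```bash
python3 w.py .475 .034 .20 0
```

```text
clock 24.77 tcp [0.4762 0.0339 0.1189] yaw -0.1 tilt 0.11 gap 45.8 F [ 0.22 -0.98  6.54] q [-0.39  0.46  0.27  2.09 -0.21  0.61  1.6 ]
now axes units [ 0.04  0.   -2.7 ] spin units -0.02
target-yaw axes units [ 0.04  0.   -2.7 ]
```

Request:
send_rows --pt "0 0 -0.4 0" --pt "0 0 -0.8 0" --pt "0 0 -0.8 0" --pt "0 0.4 -0.4 0" --pt "0 0.8 -0.2 0"

```text
clock: 25.18
tcp_pos: [0.476, 0.0673, 0.1977]
tool_rot: [0.001, 0.003, 1.0, -0.0]
wrist_force: [0.7, 0.5, -4.6]
finger_gap: 0.0457
```

Request:
send_rows --pt "0 0.8 0 -0.5" --pt "0 0.8 0 -0.5" --pt "0 0.8 0 -0.5" --pt "0 0.5 0 -0.4" --pt "0 0 0 0"

```text
clock: 25.6
tcp_pos: [0.4693, 0.1604, 0.1956]
tool_rot: [-0.001, -0.086, 0.996, 0.001]
wrist_force: [0.8, -0.1, -4.8]
finger_gap: 0.0455
```

Request:
send_rows --pt "0 0 0 0" --pt "0 0 0 0"

```text
clock: 25.77
tcp_pos: [0.4703, 0.1552, 0.1957]
tool_rot: [-0.0, -0.081, 0.997, -0.001]
wrist_force: [-0.7, -0.9, -4.4]
finger_gap: 0.046
```

```bash
python3 w.py .522 .32 .20 9.5;python3 - <<'E'
from h import *
from plant import r
im,C=cam(r,"wrist","w23"); np.savez("w23",**C)
im,C=cam(r,"side","d23")
E
```

```text
clock 25.77 tcp [0.4703 0.1552 0.1957] yaw 9.31 tilt 0.08 gap 46.0 F [-0.74 -0.94 -4.35] q [-0.61  0.35  0.24  2.   -0.11  0.81  1.43]
now axes units [-2.59  5.14 -0.15] spin units -0.04
target-yaw axes units [-2.61  5.13 -0.14]
```

View pics/w23.png

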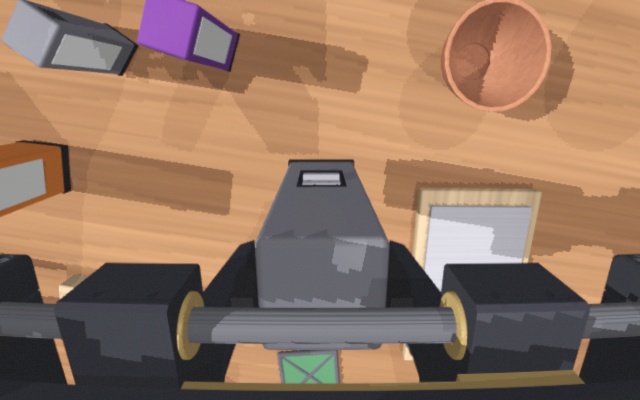

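View pics/d23.png

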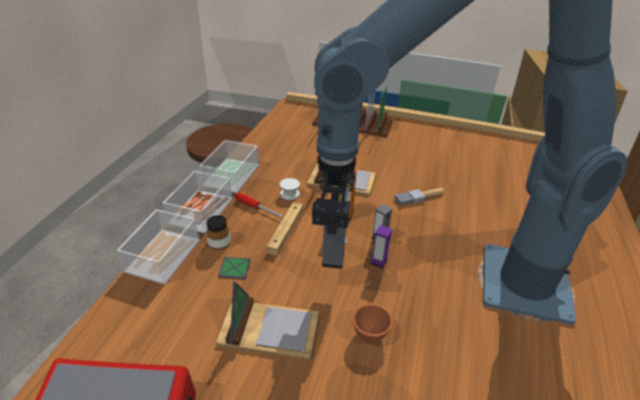

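```bash
python3 - <<'E'
from h import *
C=dict(np.load("w23.npz"))
a=cv2.imread("pics/w23.png")[:,:,::-1]; crop(a,(400,170,560,290),4,"w23c")
E
```

```text
(no output)
```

View pics/w23c.png

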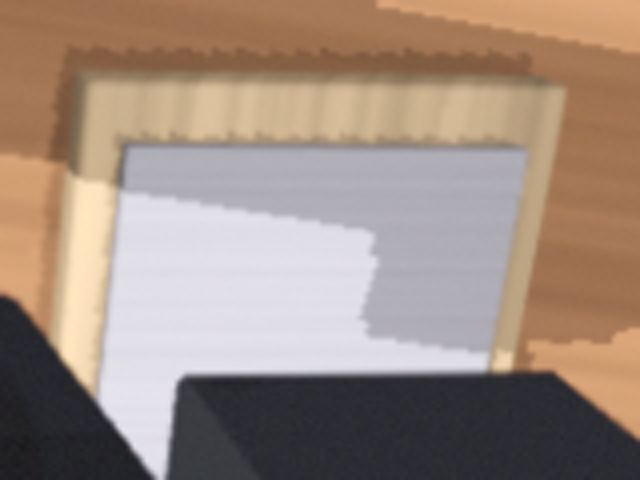

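```bash
python3 - <<'E'
from h import *
C=dict(np.load("w23.npz"))
W=lambda x,y,z: px(C,(400+x/4,170+y/4),z)[:2]
l,r_=W(122,145,.016),W(529,149,.016); d=r_-l; m=(l+r_)/2; L=np.linalg.norm(d); n=np.array([d[1],-d[0]])/L
print(l,r_,L,np.degrees(np.arctan2(n[1],n[0])),m+.05*n)
l,r_=W(80,82,.012),W(562,90,.012); d=r_-l; L=np.linalg.norm(d); n=np.array([d[1],-d[0]])/L
print(l,r_,L,np.degrees(np.arctan2(n[1],n[0])),(l+r_)/2+.065*n)
for s in [((122,145),(100,390)),((529,149),(494,370))]:
    p,q=W(*s[0],.016),W(*s[1],.016); e=q-p; print(np.degrees(np.arctan2(e[1],e[0])))
E
```

```text
[0.48231468 0.26220036] [0.46708112 0.36178007] 0.1007381654495514 8.697594645413474 [0.52412291 0.31955118]
[0.46966635 0.24977429] [0.4521221  0.36780259] 0.11932510240118581 8.45479250165607 [0.52518782 0.31834532]
9.662644951172888
10.69957215863132
```

Request:
send_rows --pt "-0.2 0.5 0 0" --pt "-0.5 0.9 0 0" --pt "-0.5 0.9 0 0" --pt "-0.5 0.9 0 0" --pt "-0.5 0.9 0 0"

```text
clock: 26.28
tcp_pos: [0.5163, 0.2888, 0.1959]
tool_rot: [-0.0, -0.081, 0.997, -0.0]
wrist_force: [1.2, -0.8, -4.9]
finger_gap: 0.0457
```

Request:
send_rows --pt "-0.4 0.7 0 0" --pt "0 0.3 0 0" --pt "0 0 0 0" --pt "0 0 0 0" --pt "0 0 0 0"

```text
clock: 26.7
tcp_pos: [0.5226, 0.3178, 0.1958]
tool_rot: [-0.0, -0.081, 0.997, -0.001]
wrist_force: [0.4, -0.0, -4.6]
finger_gap: 0.0457
```

```bash
python3 w.py .524 .32 .139 9.3
```

```text
clock 26.7 tcp [0.5226 0.3178 0.1958] yaw 9.27 tilt 0.11 gap 45.7 F [ 0.42 -0.01 -4.62] q [-0.77  0.53  0.21  1.7  -0.13  0.92  1.22]
now axes units [-0.06  0.07  1.89] spin units -0.01
target-yaw axes units [-0.06  0.07  1.89]
```

Request:
send_rows --pt "-0.06 0.07 0.4 0" --pt "0 0 0.5 0" --pt "0 0 0.5 0" --pt "0 0 0.3 0" --pt "0 0 0.1 0"

```text
clock: 27.12
tcp_pos: [0.5229, 0.3211, 0.1399]
tool_rot: [-0.001, -0.081, 0.997, -0.001]
wrist_force: [-0.3, -0.6, -5.0]
finger_gap: 0.0456
```

Request:
send_rows --pt "0 0 0.05 0" --pt "0 0 0 0" --pt "0 0 0 0"

```text
clock: 27.37
tcp_pos: [0.5245, 0.3228, 0.1412]
tool_rot: [0.001, -0.082, 0.997, 0.0]
wrist_force: [0.1, 0.3, -4.0]
finger_gap: 0.0459
```

```bash
python3 w.py .524 .32 .135 9.3;python3 - <<'E'
from h import *
from plant import r
im,C=cam(r,"wrist","w24")
im,C=cam(r,"side"); crop(im,(200,210,400,360),3.5,"d24")
im,C=cam(r,"scene"); crop(im,(340,90,480,220),4,"s24")
E
```

```text
clock 27.37 tcp [0.5245 0.3228 0.1412] yaw 9.39 tilt 0.07 gap 45.9 F [ 0.09  0.27 -4.  ] q [-0.76  0.61  0.19  1.72 -0.15  0.82  1.23]
now axes units [ 0.03 -0.09  0.21] spin units 0.02
target-yaw axes units [ 0.03 -0.09  0.21]
```

View pics/w24.png

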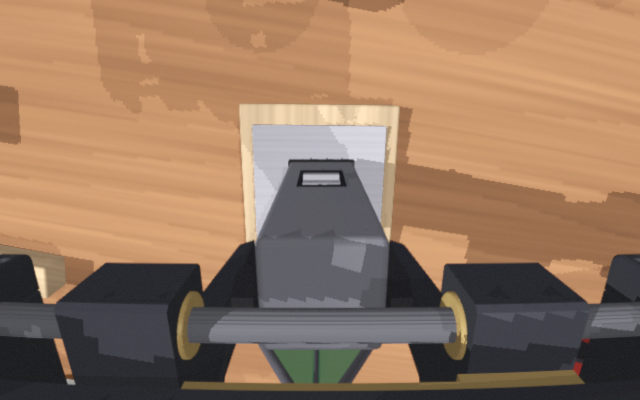

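View pics/d24.png

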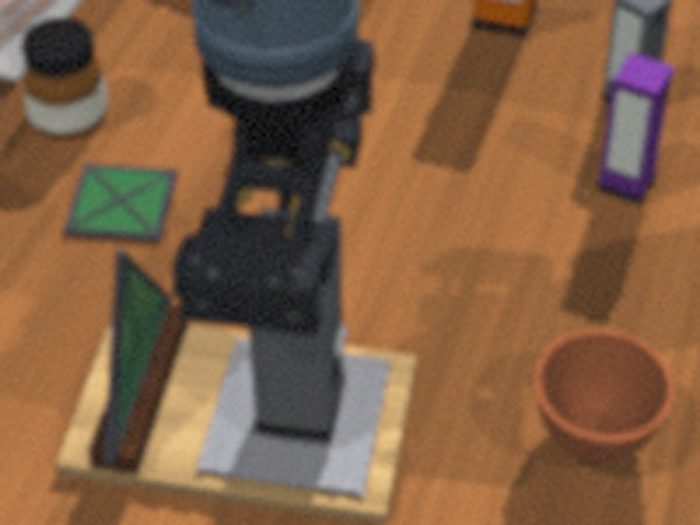

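View pics/s24.png

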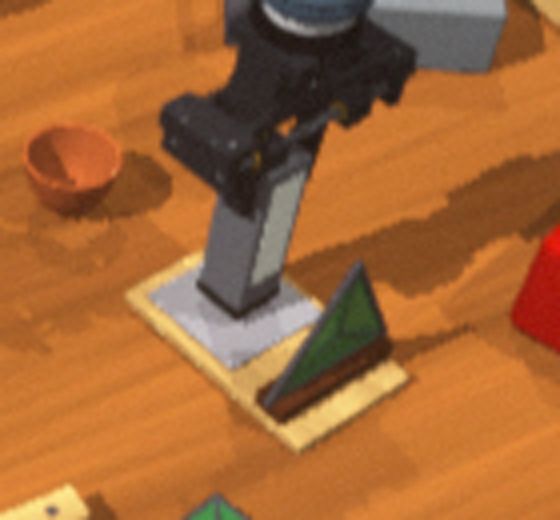

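Request:
send_rows --pt "0 -0.06 0.1 0" --pt "0 0 0.06 0" --pt "0 0 0 0" --pt "0 0 0 0"

```text
clock: 27.85
tcp_pos: [0.5241, 0.3208, 0.1355]
tool_rot: [-0.0, -0.082, 0.997, -0.0]
wrist_force: [-0.3, -0.6, -5.1]
finger_gap: 0.0457
```

Request:
send_rows --pt "0 0 0.04 0" --pt "0 0 0.03 0" --pt "0 0 0 0" --pt "0 0 0 0"

```text
clock: 28.18
tcp_pos: [0.5248, 0.321, 0.135]
tool_rot: [0.001, -0.082, 0.997, 0.0]
wrist_force: [-2.4, -1.6, 5.8]
finger_gap: 0.0457
```

```bash
python3 w.py .524 .32 .135 9.3;python3 - <<'E'
from h import *
from plant import r
im,C=cam(r,"wrist"); crop(im,(230,90,420,300),2.8,"w25")
W=lambda x,y,z: px(C,(x,y),z)
E
```

```text
clock 28.18 tcp [0.5248 0.321  0.135 ] yaw 9.39 tilt 0.07 gap 45.7 F [-2.4  -1.63  5.81] q [-0.76  0.62  0.19  1.73 -0.15  0.81  1.24]
now axes units [ 0.03 -0.03  0.  ] spin units 0.02
target-yaw axes units [ 0.03 -0.03  0.  ]
```

View pics/w25.png

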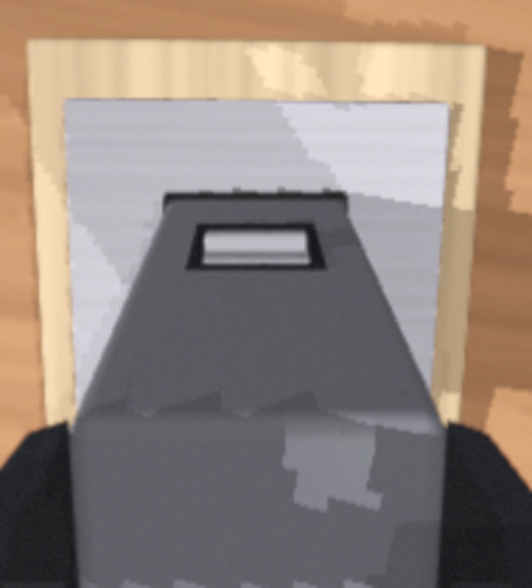

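Foot is on the plate, centred (foot back edge ~27 mm inside the plate's near edge). Release and retreat upwards.

Request:
send_rows --pt "0 0 0 0" --pt "0 0 0 0" --pt "0 0 0 0" --pt "0 0 0 0" --pt "0 0 0 0" --claw 80

```text
clock: 28.65
tcp_pos: [0.5242, 0.321, 0.1336]
tool_rot: [0.0, -0.082, 0.997, 0.0]
wrist_force: [-0.5, 0.9, -0.3]
finger_gap: 0.0773
```

Request:
send_rows --pt "0 0 -0.5 0" --pt "0 0 -0.9 0" --pt "0 0 -0.9 0" --pt "0 0 -0.6 0" --pt "0 0 -0.3 0"

```text
clock: 29.07
tcp_pos: [0.5254, 0.3216, 0.2324]
tool_rot: [0.002, -0.082, 0.997, 0.001]
wrist_force: [-0.1, -0.2, -0.2]
finger_gap: 0.0799
```

Request:
send_rows --pt "0 0 0 0" --pt "0 0 0 0" --pt "0 0 0 0"

```text
clock: 29.32
tcp_pos: [0.5234, 0.3206, 0.2281]
tool_rot: [-0.001, -0.082, 0.997, -0.001]
wrist_force: [0.2, -0.3, -0.5]
finger_gap: 0.0802
```

```bash
python3 w.py .524 .32 .135 9.3;python3 - <<'E'
from h import *
from plant import r
im,C=cam(r,"wrist","w26"); np.savez("w26",**C)
crop(im,(230,90,420,300),2.8,"w26c")
im,C=cam(r,"side"); crop(im,(200,210,400,360),3.5,"d26")
im,C=cam(r,"scene","s26")
E
```

```text
clock 29.32 tcp [0.5234 0.3206 0.2281] yaw 9.41 tilt 0.14 gap 80.2 F [ 0.22 -0.26 -0.53] q [-0.78  0.5   0.22  1.67 -0.12  0.99  1.22]
now axes units [-0.02 -0.02  3.1 ] spin units 0.02
target-yaw axes units [-0.02 -0.02  3.1 ]
```

View pics/w26c.png

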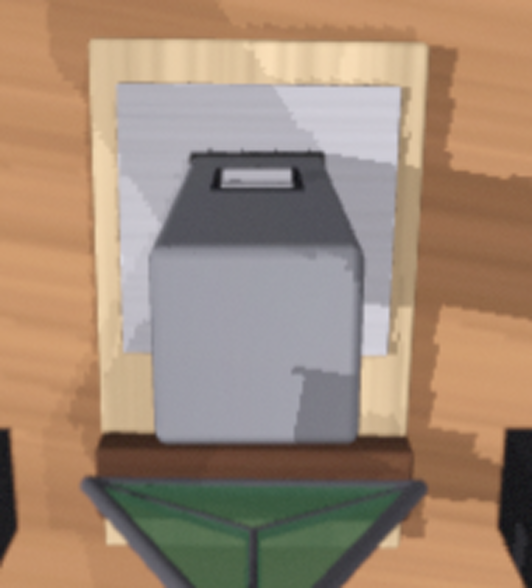

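View pics/d26.png

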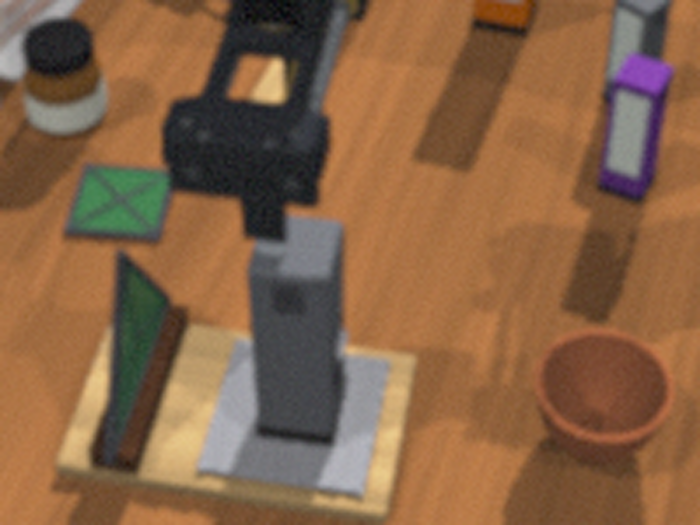

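View pics/s26.png

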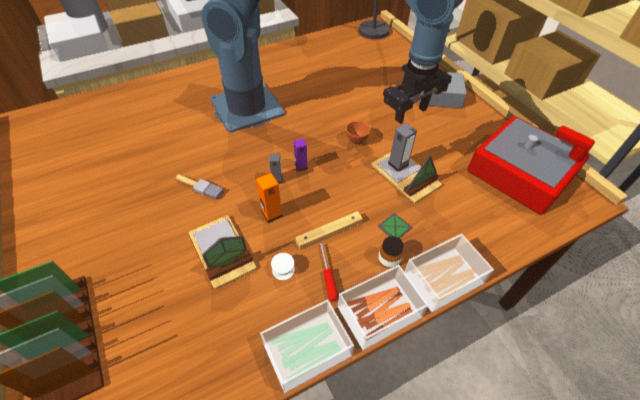

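```bash
python3 - <<'E'
from h import *
C=dict(np.load("w26.npz"))
W=lambda x,y,z: px(C,(230+x/2.8,90+y/2.8),z)[:2]
P=np.array([W(x,y,.166) for x,y in [(151,246),(362,250),(358,442),(156,440)]]); c=P.mean(0)
d=P[3]-P[0]+P[2]-P[1]; print("top",c.round(4),"yaw",np.degrees(np.arctan2(d[1],d[0])),np.linalg.norm(d)/2)
f=[W(190,155,.016),W(324,156,.016)]; yaw=np.radians(9.3); n=np.array([np.cos(yaw),np.sin(yaw)])
print("foot centre",(sum(f)/2+.023*n).round(4), np.linalg.norm(f[1]-f[0]))
p=[W(118,84,.016),W(401,88,.016),W(124,353,.016),W(389,354,.016)];print("plate",np.mean(p,0).round(4))
# ridge projected on/off
cen=(sum(f)/2+.023*n)
for nm,zz in (("off",.016+.056),("on",.016+.068)):
    for w in (-.01,.01):
        q=np.r_[cen-.027*n+w*np.array([-n[1],n[0]]),zz]; u=proj(C,q)[0]; print(nm,((u-[230,90])*2.8).round(1))
E
```

```text
top [0.5199 0.3198] yaw 9.57058147341509 0.04389822157554107
foot centre [0.5222 0.32  ] 0.04775805779140613
plate [0.5242 0.3207]
off [223.6 167.6]
off [290.2 167.8]
on [222.2 173.8]
on [291.5 174. ]
```

```bash
python3 - <<'E'
from h import *
a=cv2.imread("pics/w26.png")[:,:,::-1]; crop(a,(290,140,355,185),9,"w26d")
E
```

```text
(no output)
```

View pics/w26d.png

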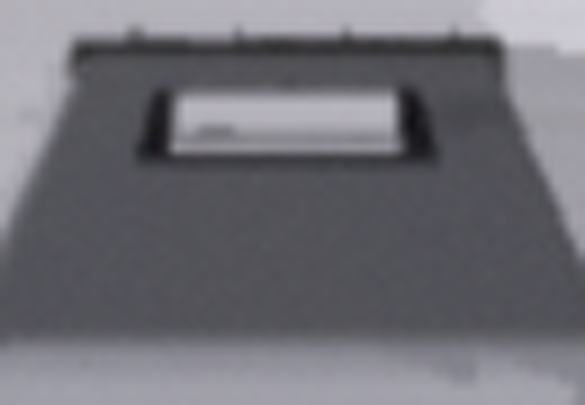

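```bash
python3 -c "
from plant import r
print(r.close_job())"
```

```text
the job is handed in; nothing more can be done
None
```

I handed the job in at about 29.5 s on the clock. By my last checks the lamp is standing on the triangular panel's stand with its switch on. No verdict is reported, so those checks are all I have.

**What I did**
1. I gripped the lamp by its ribs, turned it square to the batten and tipped it down on its foot edge. It lay back up with the switch off, and I let go.
2. I pushed the ridge with the closed fingertips until the lamp's top end met the batten. The push reached about 15 N, and the next picture showed the tab at the top end of its slot.
3. My first lift failed to raise it, because the full pad grip held the lamp level. I set it down and gripped again with only about 10 mm of pad on the top corner, so it swung. I then dragged the foot to bring it upright and let go.
4. I gripped it again, carried it to the plate, set it down, let go and rose clear.

**Last checks**
- **Position:** the lamp's axis is about 2–4 mm from the plate's middle. The foot measured (0.522, 0.320) and the plate (0.524, 0.321).
- **Facing:** lamp yaw is about 9.6° against about 9.3° for the plate, with the window towards the panel.
- **Upright:** the top and foot centres agree within about 2 mm, which is within measuring error.
- **Switch:** the last picture still shows it on.
- **Release:** the fingertips are about 55 mm above the lamp and the force reads near zero.
- **Other things:** the bystanders and look-alikes look unmoved in the scene picture. I did not measure them.

Early views from different cameras disagreed by up to about 10 mm on the lamp and the batten. I relied on the close-up wrist views instead.

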